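# Pack the glazing caddy

## Task

Pack the wooden caddy for the next glazing job: stand the three screw-cap glaze jars from the open front part of the bench (not the ones at the back, beyond the round turntable) upright in its cells, each on the pad of the same colour as its cap (blue, black, white), and lay the red-handled brush flat and lengthwise in the long cork-lined trough. Keep the jars from tipping over on the way, and leave the blue beaker and the bare-wood brush where they are: they do not belong to the kit.

Things in the scene. Friction and masses are not known exactly. Their poses are not given: they have to be found in the camera images.
- jar_blue_cap_mid (a point): Centre (half-way up, on the axis) of the white glaze jar with a blue ribbed screw cap: upright closed cylinder, 62 mm in diameter, 82 mm tall with the cap; its z axis points up along the jar. Stands left of the caddy, in front of the round turntable (similar jars behind it stay). Grasp the straight body. Loose, about 0.28 kg.
- jar_black_cap_mid (a point): Centre (half-way up, on the axis) of the blue glaze jar with a black ribbed screw cap: upright closed cylinder, 54 mm in diameter, 70 mm tall with the cap; its z axis points up along the jar. Stands left of the caddy, in front of the round turntable (similar jars behind it stay). Grasp the straight body. Loose, about 0.28 kg.
- jar_white_cap_mid (a point): Centre (half-way up, on the axis) of the brown glaze jar with a white ribbed screw cap: upright closed cylinder, 66 mm in diameter, 95 mm tall with the cap; its z axis points up along the jar. Stands left of the caddy, in front of the round turntable (similar jars behind it stay). Grasp the straight body. Loose, about 0.28 kg.
- brush_red_mid (a point): Centre of the red-handled flat brush lying on the bench, 4 mm above what it lies on: 171 mm long along its y axis, bristles towards -y; handle 8 mm thick, 8 to 17 mm wide along its x axis, widest at the ferrule; ferrule and bristles (34 to 85 mm towards -y) 19 mm wide, 10 mm thick. Loose, 35 g; grasp the handle at or near this point, closing along x.
- pad_blue: Blue square pad, 74 x 74 x 3 mm, fixed in one of the wooden caddy's three cells (which one changes); origin at the centre of its underside, 6 mm above the bench, so a jar stands 3 mm above the origin. Its x and y axes are parallel to the cell walls; the cells lie in a row along y. A cell is 80 x 80 mm inside, open above, walls 4 mm thick, their top 24 mm above the bench.
- pad_black: Black square pad, 74 x 74 x 3 mm, fixed in one of the wooden caddy's three cells (which one changes); origin at the centre of its underside, 6 mm above the bench, so a jar stands 3 mm above the origin. Its x and y axes are parallel to the cell walls; the cells lie in a row along y. A cell is 80 x 80 mm inside, open above, walls 4 mm thick, their top 24 mm above the bench.
- pad_white: White square pad, 74 x 74 x 3 mm, fixed in one of the wooden caddy's three cells (which one changes); origin at the centre of its underside, 6 mm above the bench, so a jar stands 3 mm above the origin. Its x and y axes are parallel to the cell walls; the cells lie in a row along y. A cell is 80 x 80 mm inside, open above, walls 4 mm thick, their top 24 mm above the bench.
- trough (a point): Centre of the cork floor of the caddy's long trough, 12 mm above the bench. Trough: 80 mm wide (its x), 248 mm long (its y), walls 4 mm thick, 12 mm above the cork. Caddy: light wooden open box, 172 x 256 x 24 mm high, fixed to the bench. The three cells lie beside the trough towards +x, centres 84 mm away in x and at y = -84, 0, +84 mm.
- beaker_mid (a point): Centre (half-way up) of the blue empty plastic beaker, open at the top, 74 mm in diameter at the rim, 91 mm tall, standing among the jars. Loose and light; a look-alike that stays where it is.
- brush_wood_mid (a point): Centre of the flat brush with a bare-wood handle, lying near the red one, half-way through its thickness: 191 mm long along its own y axis, 25 mm wide, 11 mm thick. Loose; a look-alike that stays where it is.
There are look-alikes about, which are no part of the job. Leave any pink or purple look-alike of the part that bears jar_black_cap_mid alone.

How it is judged:
By the outcome, as a careful person would: the job done as asked, in the order asked, and still so for the second after the job is handed in, with the robot touching nothing.
It also fails if it takes over 112 s, if anything falls off the work surface, if the arm or the gripper's body presses on something with over 40 N, if the wrist force passes 120 N, or if a joint passes its speed limit or range.

## Robot

A 7-joint arm with a two-finger parallel gripper is mounted at the origin on a cart in front of the work surface, level with it; the furniture and walls round the work are solid. World frame = base frame: x ahead of the robot, y to its left, z up, the work surface at z = 0. Lengths are in m, angles in rad, forces in N, time in s.
With the tool pointing down it reaches from about 0.425 to 0.925 m from the base axis. Payload 6.8 kg.
Tool frame: the origin (TCP) lies on the centre line of the jaws, within the pads' length; the fingertips stand 19 mm ahead of it and the grasp point (between the pads) is the TCP; z points along the fingers, y is the line along which they close (so a half turn about z gives the same grasp; the last joint's range is limited). The gripper opens to 85 mm and grips with 20 to 120 N. Pads are 22 mm wide; open, the fingers measure 114 mm over their backs; the gripper's body (76 mm by 85 mm) begins 54 mm behind the grasp point. The pads swing forward as they close: fully open they stand 13 mm farther back than shut.
Start: joints at [1.082, 0.477, 0.022, 1.555, -0.011, 1.109, -0.083], TCP at [0.251, -0.627, 0.25] pointing down, gripper open.
Joint ranges: [-2.96, 2.96], [-0.34, 2.1], [-1.41, 1.46], [0.24, 2.44], [-1.37, 4.51], [0.17, 1.92], [-2.96, 2.96]. Speed limits (rad/s): [2.39, 2.39, 3.14, 3.14, 3.14, 3.14, 3.14].

## Interface

Orientations are given as a rotation vector (axis times angle).
In Python, from bench import r gives the robot as it stands. The module is installed in compiled form; this text tells all that it offers.
- The arm moves only by the tool arm_command, never from a script. Its argument "rows" is a list of rows, each an object of numbers: "fingers": the opening, from -1 (shut) to 1 (fully open); "x", "y", "z": the shift along the tool's x, y, z in m; "ax", "ay", "az": the turn, a rotation vector about the tool's x, y, z in degrees. In form: [{"fingers": .., "x": .., "y": .., "z": .., "ax": .., "ay": .., "az": ..}, ...]. A call has 1 to 10 rows; each row shifts and turns the commanded pose from where the row before left it, along the tool's axes as they then stand; what a row does not reach is not made up. A row lasts 1/12 s, in which the tool goes at most 41.7 mm and 7.16 degrees, less where a joint would pass 70% of its speed; a pose out of reach is approached as far as the arm can. A call is refused whole if a number of a shift passes 0.0417 or a number of a turn 7.16, either way. A call with a gripper value outside its range is refused whole. The fingers move at their own pace and stop on an object; "grip_force" is the grip in N (left out, the last holds). Time passes only in rows, so rows that do not move let the fingers close. It gives the time, the measured TCP pose, the force, the opening and the grip force at its end, in the units of the state.
- r.get_obs(): the state, without advancing time (a new reading comes with each control period).
- r.grab_frame(name): name is "scene" or "top"; returns a dict with "frame" (384x512x3 uint8, red, green, blue), "depth" (384x512 float32, m along the optical axis (not along the pixel's ray), 0 where there is no reading), "K" (3x3 intrinsics, pixels), "distortion" ([k1, k2, p1, p2, k3] as OpenCV has them; the pictures are not rectified), "world_from_camera" (4x4, takes a point from camera to world coordinates). Camera axes: x right, y down, z forward; pixel columns grow to the right and rows downward; lengths in m; the calibration is good to about 2 mm. A picture is of the moment at which its call begins.
- r.hand_in(): hands the job in; it is judged then, once.
The state is a dict: "clock": time; "joints": joint angles; "qvel": joint speeds; "tau": joint torques, N m; "tcp_pos": TCP position; "orientation": TCP orientation; "contact_force": force on the tool from outside, world axes, zero at the start; "moment": the same for the moment, N m; "grip_width": finger opening in m; "gripper_force": force on a finger pad.
Only numpy, scipy, OpenCV 4.12 (cv2) and the standard library are available. Lean on these libraries where they do the work, as an engineer would, in place of code of your own. Each camera call takes 0.05 s, during which the arm holds its last target. There are 200 camera calls.

## Working session

There is one attempt and no reset: what is moved stays moved. The work goes in short steps, Python scripts to look and compute and a tool call to move; the robot and the scene stay as the last step left them, time stands still between calls to the robot, and variables do not carry over. Pictures are saved under pics/ and viewed, at most 14 in all, crops included, and the job is handed in when it is done.

Besides the shell and the picture viewer there is one more tool, called after "Request:" as name([rows], argument=value, ...), one row to a line, values as JSON. arm_command: Moves the arm, as the interface text tells. Its arguments: {"type":"object","properties":{"rows":{"type":"array"},"grip_force":{"type":"number"}},"required":["rows"]}

```bash
mkdir -p pics; cat > h.py <<'E'
import numpy as np, cv2
from bench import r
def grab(n):
    f=r.grab_frame(n); return f
def cloud(f):
    d=f["depth"]; h,w=d.shape
    u,v=np.meshgrid(np.arange(w),np.arange(h))
    p=cv2.undistortPoints(np.stack([u,v],-1).reshape(-1,1,2).astype(np.float64),f["K"],np.array(f["distortion"],float)).reshape(h,w,2)
    P=np.concatenate([p*d[...,None],d[...,None],np.ones((h,w,1))],-1)@np.array(f["world_from_camera"]).T
    P=P[...,:3]; P[d==0]=np.nan; return P
E
python3 - <<'E'
from h import *
for n in("scene","top"):
    f=grab(n); np.savez(f"{n}0.npz",**f)
    cv2.imwrite(f"pics/{n}0.png",cv2.resize(f["frame"][...,::-1],(800,600),interpolation=cv2.INTER_CUBIC))
    print(n,np.round(f["world_from_camera"],3).tolist(),np.round(f["K"]).tolist())
print(r.get_obs())
E
```

```text
scene [[-0.496, -0.631, 0.596, -0.293], [-0.868, 0.372, -0.327, 0.465], [-0.015, -0.68, -0.733, 1.083], [0.0, 0.0, 0.0, 1.0]] [[417.0, 0.0, 260.0], [0.0, 417.0, 195.0], [0.0, 0.0, 1.0]]
top [[-0.012, -0.982, 0.188, 0.267], [-1.0, 0.012, -0.001, 0.006], [-0.001, -0.188, -0.982, 1.541], [0.0, 0.0, 0.0, 1.0]] [[432.0, 0.0, 253.0], [0.0, 432.0, 190.0], [0.0, 0.0, 1.0]]
{'clock': 0.1, 'joints': array([ 1.0818938 ,  0.47768726,  0.02237397,  1.55636089, -0.01150817,
        1.10928256, -0.08307713]), 'qvel': array([-2.86368029e-04, -4.11480617e-03,  1.99901278e-03, -3.84702199e-03,
       -3.36953681e-05, -3.17809988e-04, -1.76375292e-04]), 'tau': array([ 4.46233928e-03, -5.97760069e+01,  1.61407616e+00, -2.81954831e+01,
        1.28753707e-02,  4.99335118e-03, -2.47449668e-05]), 'tcp_pos': array([ 0.25066417, -0.62619188,  0.24944024]), 'orientation': array([-3.08329107e+00, -5.94279242e-01,  6.66392545e-04]), 'contact_force': array([0.15398904, 0.62897012, 0.25984356]), 'moment': array([-0.01179322,  0.02059671, -0.02476691]), 'gripper_force': 0.0, 'grip_width': 0.08524610636603762}
```

View pics/scene0.png

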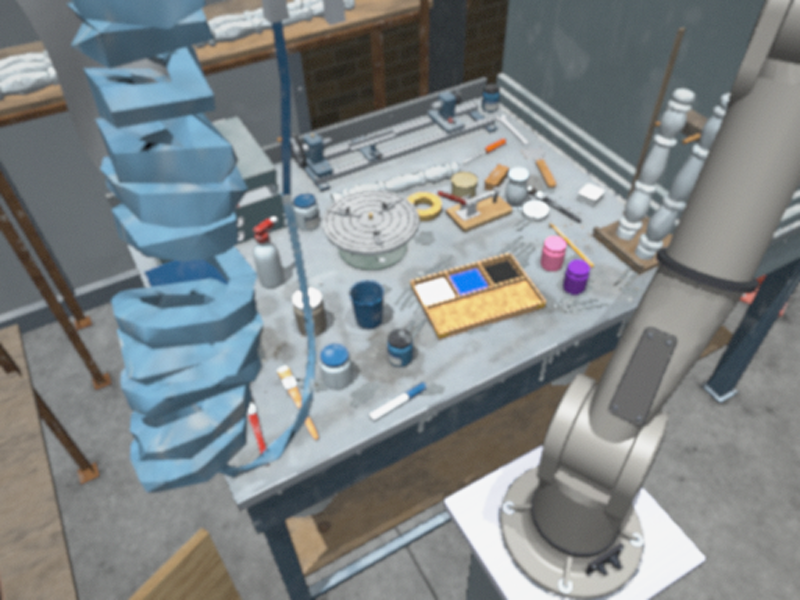

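View pics/top0.png

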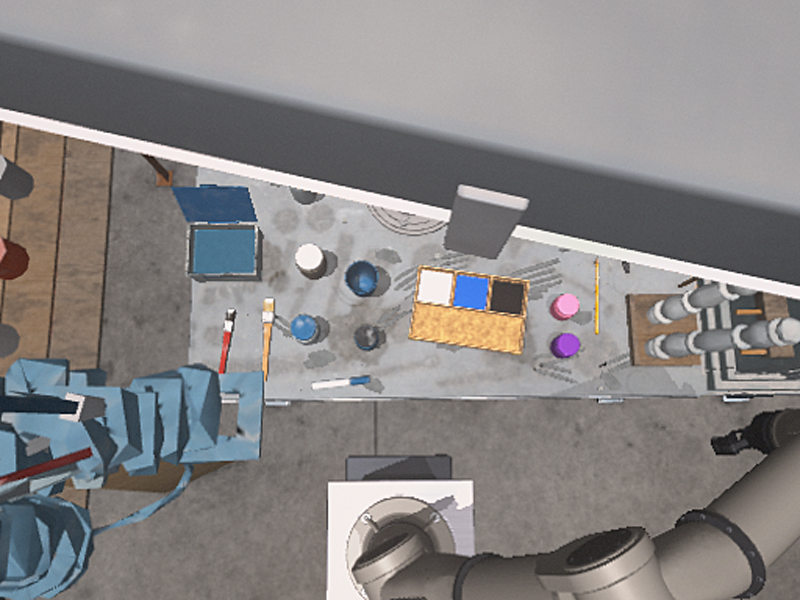

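The pictures show (800x600 pixels, top view): white cap (310,260), blue cap (304,328), black cap (367,338), beaker (361,278). Red brush is at (228,340) with its lower end under the blue hanging thing; wood brush (268,335). The pads from left are white (435,287), blue (470,291), black (507,296), with the trough below them.

```bash
python3 - <<'E'
from h import *
out={}
for n in("scene","top"):
    f=dict(np.load(n+"0.npz")); P=cloud(f); out[n]=P; im=f["frame"].astype(int); hsv=cv2.cvtColor(f["frame"],cv2.COLOR_RGB2HSV)
    S=512/800
    def near(px,rad=4):
        u,v=[int(a*S) for a in px]; return np.round(np.nanmedian(P[v-1:v+2,u-1:u+2].reshape(-1,3),0),3)
    if n=="top":
        for k,px in dict(white=(310,260),blue=(304,328),black=(367,338),beaker=(361,278),pw=(435,287),pb=(470,291),pk=(507,296),tr=(467,328),slab=(485,225),slabtop=(490,200),bag=(235,420),bag2=(235,390),bag3=(140,400),box=(225,210),wallstrip=(300,190),beam=(400,150),pink=(565,306),wood1=(268,305),wood2=(266,370)).items(): print(k,near(px))
    # obstacles: height map over workspace
    m=(P[...,2]>0.12)
    for x0 in np.arange(.3,1.0,.1):
        row=[]
        for y0 in np.arange(-.3,.7,.1):
            q=m&(abs(P[...,0]-x0-.05)<.05)&(abs(P[...,1]-y0-.05)<.05)
            row.append("%d:%.2f-%.2f"%(q.sum(),P[q][:,2].min(),P[q][:,2].max()) if q.sum() else "-")
        print(n,"x%.1f"%x0,row)
    # caps: points by height near jars
    def fit(name,x,y,zt,R):
        q=(abs(P[...,2]-zt)<.008)&(np.hypot(P[...,0]-x,P[...,1]-y)<R+.02)
        p=P[q][:,:2]
        if len(p)>5:
            c,rr=cv2.minEnclosingCircle(p.astype(np.float32)); print(n,name,len(p),np.round(p.mean(0),4),np.round(c,4),round(rr,4),np.nanmedian(P[q][:,2]))
    if n=="top": C={k:near(px) for k,px in dict(white=(310,260),blue=(304,328),black=(367,338)).items()}
    else: continue
    for nn in("scene","top"):
        n2=n;
        P=out[nn]; n=nn
        for k,z,R in(("white",.095,.033),("blue",.082,.031),("black",.070,.027)): fit(k,C[k][0],C[k][1],z,R)
    P=out["top"]
for n in("scene","top"):
    f=dict(np.load(n+"0.npz")); P=out[n]; hsv=cv2.cvtColor(f["frame"],cv2.COLOR_RGB2HSV).astype(int)
    H,Sa,V=hsv[...,0],hsv[...,1],hsv[...,2]
    ws=(P[...,0]>.3)&(P[...,0]<.95)&(P[...,1]>-.35)&(P[...,1]<.7)&(P[...,2]<.04)
    q=ws&((H<6)|(H>174))&(Sa>140)&(V>90)&(P[...,1]>.3)
    p=P[q]; print(n,"red",len(p),p.min(0).round(3),p.max(0).round(3),p.mean(0).round(4))
    q=ws&(H>105)&(H<125)&(Sa>180)&(V>150)&(P[...,1]<.2)
    print(n,"padblue",cv2.minAreaRect(P[q][:,:2].astype(np.float32)),np.nanmean(P[q],0))
    q=ws&(H>8)&(H<28)&(Sa>70)&(abs(P[...,2]-.012)<.006)&(P[...,1]<.15)&(P[...,1]>-.3)
    print(n,"trough",q.sum(),cv2.minAreaRect(P[q][:,:2].astype(np.float32)))
E
```

```text
scene x0.3 ['-', '-', '-', '-', '2:0.80-0.80', '191:0.80-0.82', '-', '-', '-', '-']
scene x0.4 ['-', '-', '-', '-', '-', '-', '-', '-', '-', '-']
scene x0.5 ['-', '-', '-', '-', '-', '-', '-', '-', '-', '-']
scene x0.6 ['-', '-', '-', '-', '-', '-', '-', '-', '-', '-']
scene x0.7 ['5:0.12-0.12', '-', '-', '-', '-', '1:0.13-0.13', '281:0.12-0.20', '313:0.15-0.20', '-', '-']
scene x0.8 ['-', '-', '-', '-', '38:0.15-0.17', '119:0.12-0.17', '-', '-', '-', '-']
scene x0.9 ['-', '-', '-', '-', '392:0.12-0.19', '38:0.12-0.14', '-', '-', '-', '-']
white [0.629 0.192 0.096]
blue [0.482 0.206 0.082]
black [0.459 0.07  0.07 ]
beaker [0.609 0.083 0.008]
pw [ 0.585 -0.088  0.008]
pb [ 0.573 -0.167  0.007]
pk [ 0.56  -0.253  0.008]
tr [ 0.489 -0.157  0.012]
slab [ 0.338 -0.027  1.305]
slabtop [ 0.34  -0.026  1.328]
bag [ 0.3    0.582 -0.921]
bag2 [0.304 0.162 0.88 ]
bag3 [0.291 0.213 0.986]
box [0.735 0.371 0.13 ]
wallstrip [0.789 0.212 0.095]
beam [0.35  0.004 1.346]
pink [ 0.526 -0.37   0.068]
wood1 [0.545 0.299 0.009]
wood2 [0.398 0.298 0.006]
top x0.3 ['-', '4770:1.25-1.37', '36490:1.25-1.37',
[... 939 characters left out ...]
.4   0.386 0.003] [0.478 0.401 0.013] [0.44   0.394  0.0077]
scene padblue ((0.5740728378295898, -0.17438995838165283), (0.06226249784231186, 0.05595118924975395), 76.65299224853516) [ 0.57511713 -0.1743212   0.00900676]
scene trough 1569 ((0.6663220524787903, -0.1853266805410385), (0.2559220790863037, 0.45742666721343994), 81.18921661376953)
top red 75 [ 0.392  0.381 -0.002] [0.482 0.405 0.018] [0.4375 0.3944 0.0071]
top padblue ((0.5691134929656982, -0.17007115483283997), (0.06961209326982498, 0.07221119105815887), 82.0486068725586) [ 0.57087176 -0.17156518  0.00849793]
top trough 1575 ((0.5293518304824829, -0.162826806306839), (0.25669562816619873, 0.17395634949207306), 81.16614532470703)
```

```bash
python3 - <<'E'
import cv2,numpy as np
f=np.load("top0.npz")["frame"][...,::-1]
a=cv2.resize(f[150:270,110:260],(800,600)[:1]+(600,),interpolation=cv2.INTER_CUBIC) if 0 else cv2.resize(f[150:260,115:260],None,fx=5,fy=5,interpolation=cv2.INTER_CUBIC)
cv2.imwrite("pics/c1.png",a)
E
```

```text
(no output)
```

View pics/c1.png

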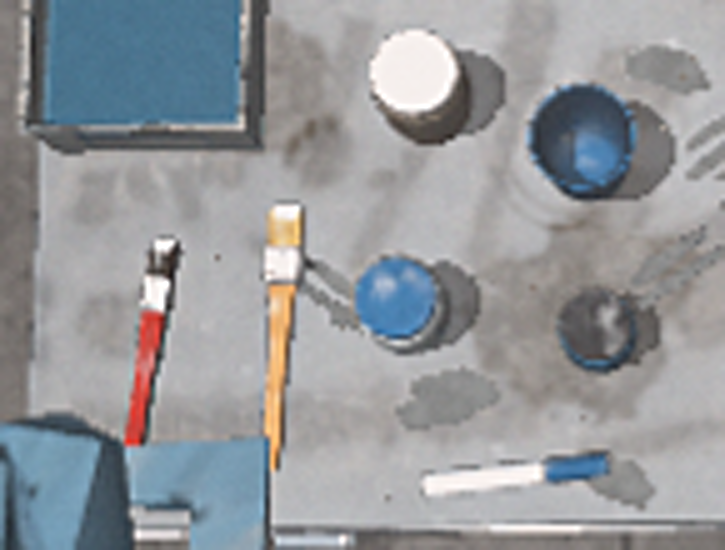

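```bash
cat > plan.py <<'E'
import sys,json
from h import *
from scipy.spatial.transform import Rotation as Ro
YAW=-8.83  # world yaw of tool y
def target(yaw): # tool z down, tool y at yaw
    a=np.radians(yaw); y=np.array([np.cos(a),np.sin(a),0]); z=np.array([0,0,-1.]); return Ro.from_matrix(np.stack([np.cross(y,z),y,z],1))
def plan(wps,fingers,step=.040,p=None,R=None):
    """wps: (x,y,z,yaw[,step]); prints rows in the tool's axes"""
    o=r.get_obs(); p=o["tcp_pos"].copy() if p is None else p; R=Ro.from_rotvec(o["orientation"]) if R is None else R
    rows=[]
    for w in wps:
        T=np.array(w[:3]); Rt=target(w[3]); s=w[4] if len(w)>4 else step
        n=max(1,int(np.ceil(max(np.linalg.norm(T-p)/s,np.degrees((R.inv()*Rt).magnitude())/7.0)-.02)))
        for i in range(n):
            d=R.inv().apply((T-p)/(n-i)); t=np.degrees((R.inv()*Rt).as_rotvec())/(n-i)
            d=np.round(d,3); t=np.round(t,1)
            rows.append({k:float(v) for k,v in zip(("fingers","x","y","z","ax","ay","az"),(fingers,*d,*t)) if v or k=="fingers"})
            p=p+R.apply(d); R=R*Ro.from_rotvec(np.radians(t))
    for i in range(0,len(rows),10): print(json.dumps(rows[i:i+10]))
    return p,R
def st():
    o=r.get_obs(); print(o["clock"],o["tcp_pos"].round(4),"yaw",round(Ro.from_rotvec(o["orientation"]).as_matrix()[:,1]@[1,0,0],3),"F",o["contact_force"].round(1),"w",round(o["grip_width"],4),"gf",o["gripper_force"])
E
python3 - <<'E'
from plan import *
f=dict(np.load("scene0.npz")); P=cloud(f)
def sc(u,v): u=int(u*.64);v=int(v*.64); return P[v-1:v+2,u-1:u+2].reshape(-1,3)[:9].round(3)[[0,4,8]].tolist()
for n,a in dict(hoseTop=(282,120),hose=(295,230),hoseM=(312,330),hoseL=(300,410),hoseend=(262,465),bal1=(683,98),bal2=(640,200),plate=(605,235)).items(): print(n,sc(*a))
q=(P[...,2]>.25)&(P[...,0]>.1)&(P[...,0]<1)&(abs(P[...,1])<.7)
print("high pts",q.sum(),P[q].min(0),P[q].max(0))
for n in("scene","top"):
    f=dict(np.load(n+"0.npz")); P=cloud(f); hsv=cv2.cvtColor(f["frame"],cv2.COLOR_RGB2HSV).astype(int); H,S,V=np.moveaxis(hsv,-1,0)
    q=((H<6)|(H>174))&(S>140)&(V>90)&(P[...,1]>.3)&(P[...,1]<.5)&(P[...,2]<.04)&(P[...,0]>.3)&(P[...,0]<.6)
    p=P[q]; l=cv2.fitLine(p[:,:2].astype(np.float32),cv2.DIST_HUBER,0,.01,.01).ravel(); print(n,"line",l)
    if n=="top": print("tip",P[198,146:151].round(3).tolist(),P[200,146:151].round(3).tolist())
    e=p[np.argsort(p[:,0])]; print(e[:2].round(3),e[-2:].round(3))
plan([(.33,-.45,.25,-30),(.5,-.2,.25,YAW),(.4818,.2066,.22,YAW)],1)
E
```

```text
hoseTop [[0.249, 0.3, 0.75], [0.24, 0.302, 0.753], [0.242, 0.3, 0.75]]
hose [[0.236, 0.312, 0.628], [0.234, 0.312, 0.627], [0.235, 0.31, 0.623]]
hoseM [[0.214, 0.321, 0.491], [0.211, 0.32, 0.491], [0.21, 0.319, 0.488]]
hoseL [[0.452, 0.305, 0.003], [0.168, 0.365, 0.412], [0.162, 0.364, 0.415]]
hoseend [[0.126, 0.433, 0.408], [0.122, 0.432, 0.411], [0.372, 0.411, -0.001]]
bal1 [[0.517, -0.64, 0.363], [0.513, -0.641, 0.361], [0.512, -0.647, 0.356]]
bal2 [[0.508, -0.592, 0.122], [0.504, -0.595, 0.119], [0.497, -0.593, 0.12]]
plate [[0.532, -0.537, 0.024], [0.523, -0.533, 0.027], [0.514, -0.53, 0.03]]
high pts 22621 [ 0.10000233 -0.69976677  0.25067947] [0.60380664 0.53901368 0.92451785]
scene line [ 0.99226254 -0.12415748  0.4400073   0.39402592]
[[0.4   0.399 0.008]
 [0.404 0.401 0.004]] [[0.477 0.395 0.008]
 [0.478 0.388 0.007]]
top line [ 0.98899156 -0.14797193  0.43957877  0.39445058]
tip [[0.534, 0.387, 0.012], [0.535, 0.384, 0.009], [0.534, 0.38, 0.011], [0.536, 0.378, 0.004], [0.536, 0.376, -0.001]] [[0.528, 0.388, 0.008], [0.528, 0.384, 0.008], [0.527, 0.38, 0.01], [0.527, 0.376
[... 801 characters left out ...]
.0, "x": 0.035, "y": 0.013, "az": -2.6}, {"fingers": 1.0, "x": 0.035, "y": 0.015, "az": -2.7}, {"fingers": 1.0, "x": 0.036, "y": -0.007, "z": 0.003}, {"fingers": 1.0, "x": 0.036, "y": -0.007, "z": 0.003}, {"fingers": 1.0, "x": 0.036, "y": -0.007, "z": 0.003}, {"fingers": 1.0, "x": 0.036, "y": -0.007, "z": 0.003}, {"fingers": 1.0, "x": 0.036, "y": -0.007, "z": 0.003}, {"fingers": 1.0, "x": 0.037, "y": -0.008, "z": 0.003}]
[{"fingers": 1.0, "x": 0.036, "y": -0.007, "z": 0.002}, {"fingers": 1.0, "x": 0.037, "y": -0.008, "z": 0.003}, {"fingers": 1.0, "x": 0.036, "y": -0.007, "z": 0.002}, {"fingers": 1.0, "x": 0.037, "y": -0.008, "z": 0.003}, {"fingers": 1.0, "x": 0.036, "y": -0.007, "z": 0.002}]
```

```bash
python3 - <<'E'
from plan import *
Q=[cloud(dict(np.load(n+"0.npz"))).reshape(-1,3) for n in("scene","top")]
P=np.concatenate(Q); P=P[(P[:,2]>.3)&(P[:,2]<1.2)]
for x0 in np.arange(-.3,.6,.1):
    row=[]
    for y0 in np.arange(-.1,.8,.1):
        q=P[(abs(P[:,0]-x0-.05)<.05)&(abs(P[:,1]-y0-.05)<.05)]
        row.append("%d:%.2f-%.2f"%(len(q),q[:,2].min(),q[:,2].max()) if len(q)>8 else "-")
    print("x%.1f"%x0,row)
E
```

```text
x-0.3 ['-', '-', '-', '-', '-', '-', '-', '-', '-']
x-0.2 ['-', '-', '-', '-', '-', '-', '-', '-', '-']
x-0.1 ['2753:0.31-0.55', '1926:0.30-0.42', '-', '-', '-', '-', '-', '-', '-']
x0.0 ['4551:0.30-0.59', '2064:0.30-0.42', '-', '-', '71:0.65-0.70', '6548:0.54-0.75', '1281:0.53-0.66', '-', '-']
x0.1 ['-', '-', '-', '-', '6686:0.39-0.92', '12706:0.39-0.92', '597:0.54-0.68', '-', '-']
x0.2 ['-', '-', '2182:0.86-0.95', '7429:0.72-1.16', '1006:0.44-1.02', '2269:0.73-0.89', '-', '-', '-']
x0.3 ['-', '-', '815:0.80-0.95', '1279:0.80-1.03', '324:0.97-1.01', '-', '-', '-', '-']
x0.4 ['-', '-', '-', '-', '-', '-', '-', '-', '-']
x0.5 ['-', '-', '-', '-', '-', '-', '-', '-', '-']
```

Request:
arm_command([
  {"fingers": 1.0,"x": 0.023,"y": -0.022,"az": -6.4},
  {"fingers": 1.0,"x": 0.026,"y": -0.02,"az": -6.4},
  {"fingers": 1.0,"x": 0.028,"y": -0.017,"az": -6.3},
  {"fingers": 1.0,"x": 0.029,"y": -0.013,"az": -6.4},
  {"fingers": 1.0,"x": 0.03,"y": -0.01,"az": -6.3},
  {"fingers": 1.0,"x": 0.032,"y": -0.007,"az": -6.4},
  {"fingers": 1.0,"x": 0.038,"y": 0.003,"az": -2.6},
  {"fingers": 1.0,"x": 0.037,"y": 0.004,"az": -2.7},
  {"fingers": 1.0,"x": 0.037,"y": 0.006,"az": -2.6},
  {"fingers": 1.0,"x": 0.037,"y": 0.008,"az": -2.7},
])

```text
validation failed for argument at $.ro...
```

Request:
arm_command([
  {"fingers": 1.0,"x": 0.037,"y": 0.01,"az": -2.6},
  {"fingers": 1.0,"x": 0.036,"y": 0.011,"az": -2.7},
  {"fingers": 1.0,"x": 0.035,"y": 0.013,"az": -2.6},
  {"fingers": 1.0,"x": 0.035,"y": 0.015,"az": -2.7},
  {"fingers": 1.0,"x": 0.036,"y": -0.007,"z": 0.003},
  {"fingers": 1.0,"x": 0.036,"y": -0.007,"z": 0.003},
  {"fingers": 1.0,"x": 0.036,"y": -0.007,"z": 0.003},
  {"fingers": 1.0,"x": 0.02},
  {"fingers": 1.0},
])

```text
validation failed for argument at $.ro...
```

```bash
python3 - <<'E'
from plan import *
st(); print(r.get_obs()["joints"].round(3))
f=grab("scene"); cv2.imwrite("pics/s1.png",cv2.resize(f["frame"][...,::-1],(800,600)))
E
```

```text
0.1 [ 0.2507 -0.6262  0.2494] yaw 0.372 F [0.2 0.6 0.3] w 0.0852 gf 0.0
[ 1.082  0.478  0.022  1.556 -0.012  1.109 -0.083]
```

View pics/s1.png

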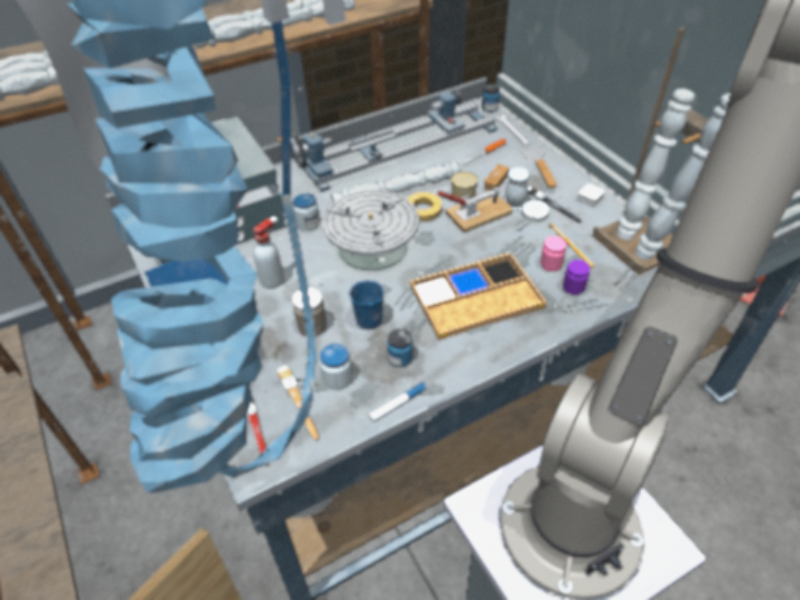

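The scene is unchanged because both moves were refused: rows need every key. I'll resend them in full.

Request:
arm_command([
  {"fingers": 1,"x": 0.023,"y": -0.022,"z": 0,"ax": 0,"ay": 0,"az": -6.4},
  {"fingers": 1,"x": 0.026,"y": -0.02,"z": 0,"ax": 0,"ay": 0,"az": -6.4},
  {"fingers": 1,"x": 0.028,"y": -0.017,"z": 0,"ax": 0,"ay": 0,"az": -6.3},
  {"fingers": 1,"x": 0.029,"y": -0.013,"z": 0,"ax": 0,"ay": 0,"az": -6.4},
  {"fingers": 1,"x": 0.03,"y": -0.01,"z": 0,"ax": 0,"ay": 0,"az": -6.3},
  {"fingers": 1,"x": 0.032,"y": -0.007,"z": 0,"ax": 0,"ay": 0,"az": -6.4},
  {"fingers": 1,"x": 0.038,"y": 0.003,"z": 0,"ax": 0,"ay": 0,"az": -2.6},
  {"fingers": 1,"x": 0.037,"y": 0.004,"z": 0,"ax": 0,"ay": 0,"az": -2.7},
  {"fingers": 1,"x": 0.037,"y": 0.006,"z": 0,"ax": 0,"ay": 0,"az": -2.6},
  {"fingers": 1,"x": 0.037,"y": 0.008,"z": 0,"ax": 0,"ay": 0,"az": -2.7},
])

```text
clock: 0.98
tcp_pos: [0.4154, -0.3239, 0.2503]
orientation: [2.562, 1.818, -0.0]
contact_force: [-0.4, -0.4, 1.3]
grip_width: 0.0852
gripper_force: 0.0
```

Request:
arm_command([
  {"fingers": 1,"x": 0.037,"y": 0.01,"z": 0,"ax": 0,"ay": 0,"az": -2.6},
  {"fingers": 1,"x": 0.036,"y": 0.011,"z": 0,"ax": 0,"ay": 0,"az": -2.7},
  {"fingers": 1,"x": 0.035,"y": 0.013,"z": 0,"ax": 0,"ay": 0,"az": -2.6},
  {"fingers": 1,"x": 0.035,"y": 0.015,"z": 0,"ax": 0,"ay": 0,"az": -2.7},
  {"fingers": 1,"x": 0.036,"y": -0.007,"z": 0,"ax": 0,"ay": 0,"az": 0},
  {"fingers": 1,"x": 0.036,"y": -0.007,"z": 0,"ax": 0,"ay": 0,"az": 0},
  {"fingers": 1,"x": 0.036,"y": -0.007,"z": 0,"ax": 0,"ay": 0,"az": 0},
  {"fingers": 1,"x": 0.02,"y": 0,"z": 0,"ax": 0,"ay": 0,"az": 0},
  {"fingers": 1,"x": 0,"y": 0,"z": 0,"ax": 0,"ay": 0,"az": 0},
])

```text
clock: 1.73
tcp_pos: [0.4995, -0.065, 0.2506]
orientation: [-2.376, -2.054, -0.003]
contact_force: [0.3, 0.7, -0.5]
grip_width: 0.085
gripper_force: 0.0
```

```bash
python3 - <<'E'
import re
s=open("plan.py").read().replace(' if v or k=="fingers"','')
open("plan.py","w").write(s)
E
python3 - <<'E'
from plan import *
st(); print(r.get_obs()["joints"].round(3))
f=grab("scene"); cv2.imwrite("pics/s2.png",cv2.resize(f["frame"][...,::-1],(800,600)))
plan([(.4818,.2066,.2,YAW),(.4818,.2066,.046,YAW,.03)],1)
E
```

```text
1.7333 [ 0.4995 -0.065   0.2506] yaw 0.989 F [ 0.3  0.7 -0.5] w 0.085 gf 0.0
[ 0.424  0.232 -0.481  1.932  0.124  1.006 -0.257]
[{"fingers": 1.0, "x": 0.038, "y": -0.008, "z": 0.007, "ax": 0.0, "ay": -0.0, "az": 0.0}, {"fingers": 1.0, "x": 0.039, "y": -0.008, "z": 0.007, "ax": 0.0, "ay": -0.0, "az": 0.1}, {"fingers": 1.0, "x": 0.038, "y": -0.008, "z": 0.007, "ax": 0.0, "ay": -0.0, "az": 0.0}, {"fingers": 1.0, "x": 0.038, "y": -0.009, "z": 0.007, "ax": 0.0, "ay": -0.0, "az": 0.1}, {"fingers": 1.0, "x": 0.039, "y": -0.008, "z": 0.008, "ax": 0.0, "ay": -0.0, "az": 0.0}, {"fingers": 1.0, "x": 0.038, "y": -0.009, "z": 0.007, "ax": 0.0, "ay": -0.0, "az": 0.1}, {"fingers": 1.0, "x": 0.039, "y": -0.009, "z": 0.008, "ax": 0.0, "ay": -0.0, "az": 0.0}, {"fingers": 1.0, "x": -0.0, "y": 0.0, "z": 0.026, "ax": 0.0, "ay": -0.0, "az": 0.0}, {"fingers": 1.0, "x": -0.0, "y": 0.0, "z": 0.026, "ax": 0.0, "ay": -0.0, "az": 0.0}, {"fingers": 1.0, "x": -0.0, "y": 0.0, "z": 0.025, "ax": 0.0, "ay": -0.0, "az": 0.0}]
[{"fingers": 1.0, "x": -0.0, "y": 0.0, "z": 0.026, "ax": 0.0, "ay": -0.0, "az": 0.0}, {"fingers": 1.0, "x": -0.0, "y": 0.0, "z": 0.025, "ax": 0.0, "ay": -0.0, "az": 0.0}, {"fingers": 1.0, "x": -0.0, "y": 0.0, "z": 0.026, "ax": 0.0, "ay": -0.0, "az": 0.0}]
```

View pics/s2.png

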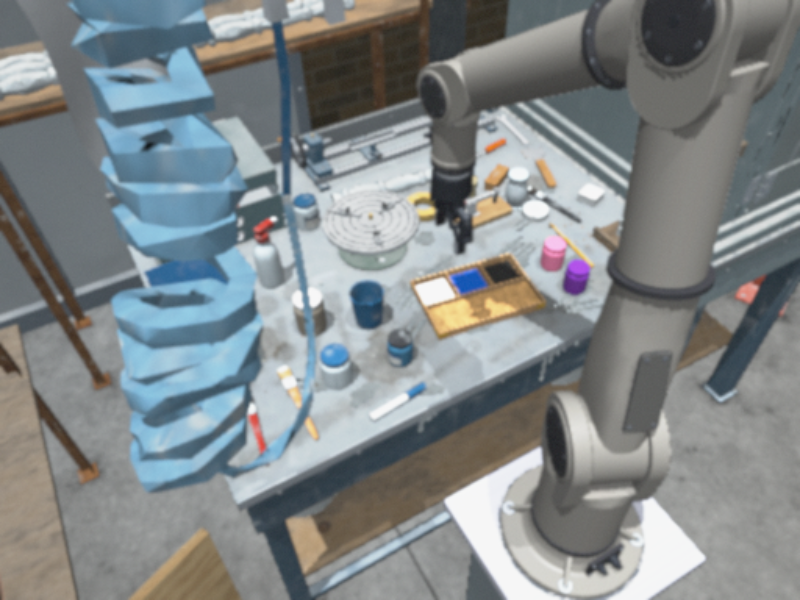

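The view shows the gripper over (460,230). The elbow has swung right to (660,20), away from the hanging hose and duct. Now the blue jar.

Request:
arm_command([
  {"fingers": 1,"x": 0.038,"y": -0.008,"z": 0.007,"ax": 0,"ay": 0,"az": 0},
  {"fingers": 1,"x": 0.039,"y": -0.008,"z": 0.007,"ax": 0,"ay": 0,"az": 0.1},
  {"fingers": 1,"x": 0.038,"y": -0.008,"z": 0.007,"ax": 0,"ay": 0,"az": 0},
  {"fingers": 1,"x": 0.038,"y": -0.009,"z": 0.007,"ax": 0,"ay": 0,"az": 0.1},
  {"fingers": 1,"x": 0.039,"y": -0.008,"z": 0.008,"ax": 0,"ay": 0,"az": 0},
  {"fingers": 1,"x": 0.038,"y": -0.009,"z": 0.007,"ax": 0,"ay": 0,"az": 0},
  {"fingers": 1,"x": 0.039,"y": -0.009,"z": 0.008,"ax": 0,"ay": 0,"az": 0},
  {"fingers": 1,"x": 0,"y": 0,"z": 0.02,"ax": 0,"ay": 0,"az": 0},
  {"fingers": 1,"x": 0,"y": 0,"z": 0,"ax": 0,"ay": 0,"az": 0},
])

```text
clock: 2.53
tcp_pos: [0.481, 0.2048, 0.1765]
orientation: [-2.384, -2.043, 0.006]
contact_force: [-0.4, -1.0, -0.6]
grip_width: 0.085
gripper_force: 0.0
```

```bash
python3 - <<'E'
from plan import *
st(); print(r.get_obs()["joints"].round(3))
for n in("scene","top"):
    f=grab(n); cv2.imwrite(f"pics/{n}3.png",cv2.resize(f["frame"][...,::-1],(800,600)))
plan([(.4818,.2066,.046,YAW,.03)],1)
E
```

```text
2.5333 [0.481  0.2048 0.1765] yaw 0.988 F [-0.4 -1.  -0.6] w 0.085 gf 0.0
[-0.042  0.378 -0.585  1.955  0.264  0.888 -0.917]
[{"fingers": 1.0, "x": 0.001, "y": -0.0, "z": 0.027, "ax": -0.0, "ay": 0.0, "az": -0.0}, {"fingers": 1.0, "x": 0.001, "y": -0.0, "z": 0.026, "ax": -0.0, "ay": 0.0, "az": -0.1}, {"fingers": 1.0, "x": 0.001, "y": -0.0, "z": 0.027, "ax": -0.0, "ay": 0.0, "az": -0.0}, {"fingers": 1.0, "x": 0.001, "y": -0.001, "z": 0.026, "ax": -0.0, "ay": 0.1, "az": -0.1}, {"fingers": 1.0, "x": 0.0, "y": -0.0, "z": 0.027, "ax": -0.1, "ay": 0.0, "az": -0.0}]
```

View pics/scene3.png

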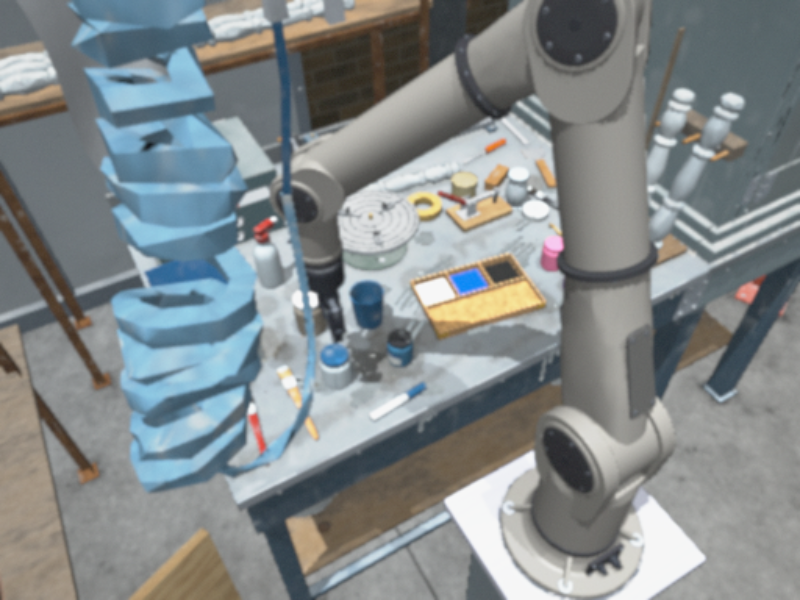

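The gripper hangs over the blue cap at (335,350), and the wrist is clear of the hose. Lower and grip.

Request:
arm_command([
  {"fingers": 1,"x": 0.001,"y": 0,"z": 0.026,"ax": 0,"ay": 0,"az": 0},
  {"fingers": 1,"x": 0.001,"y": 0,"z": 0.026,"ax": 0,"ay": 0,"az": 0},
  {"fingers": 1,"x": 0,"y": 0,"z": 0.026,"ax": 0,"ay": 0,"az": 0},
  {"fingers": 1,"x": 0,"y": 0,"z": 0.026,"ax": 0,"ay": 0,"az": 0},
  {"fingers": 1,"x": 0,"y": 0,"z": 0.026,"ax": 0,"ay": 0,"az": 0},
  {"fingers": 1,"x": 0,"y": 0,"z": 0,"ax": 0,"ay": 0,"az": 0},
])

```text
clock: 3.13
tcp_pos: [0.4818, 0.2024, 0.0462]
orientation: [-2.392, -2.036, 0.01]
contact_force: [-0.1, -0.5, 0.3]
grip_width: 0.0854
gripper_force: 0.0
```

Request:
arm_command([
  {"fingers": -1,"x": 0,"y": 0,"z": 0,"ax": 0,"ay": 0,"az": 0},
  {"fingers": -1,"x": 0,"y": 0,"z": 0,"ax": 0,"ay": 0,"az": 0},
  {"fingers": -1,"x": 0,"y": 0,"z": 0,"ax": 0,"ay": 0,"az": 0},
  {"fingers": -1,"x": 0,"y": 0,"z": 0,"ax": 0,"ay": 0,"az": 0},
  {"fingers": -1,"x": 0,"y": 0,"z": 0,"ax": 0,"ay": 0,"az": 0},
  {"fingers": -1,"x": 0,"y": 0,"z": 0,"ax": 0,"ay": 0,"az": 0},
], grip_force=35)

```text
clock: 3.63
tcp_pos: [0.4842, 0.2061, 0.0512]
orientation: [2.388, 2.039, 0.004]
contact_force: [-0.2, -2.4, 8.9]
grip_width: 0.0611
gripper_force: 39.4
```

```bash
python3 - <<'E'
from plan import *
st()
plan([(.4818,.2066,.16,YAW,.03),(.5708,-.170,.16,YAW,.035),(.5708,-.170,.056,YAW,.026)],-1)
E
```

```text
3.6333 [0.4842 0.2061 0.0512] yaw 0.988 F [-0.2 -2.4  8.9] w 0.0611 gf 39.366554617881775
[{"fingers": -1.0, "x": 0.0, "y": -0.001, "z": -0.027, "ax": 0.0, "ay": -0.0, "az": -0.1}, {"fingers": -1.0, "x": 0.0, "y": -0.0, "z": -0.027, "ax": 0.1, "ay": -0.0, "az": -0.0}, {"fingers": -1.0, "x": 0.0, "y": -0.001, "z": -0.027, "ax": 0.0, "ay": -0.0, "az": -0.1}, {"fingers": -1.0, "x": 0.0, "y": -0.0, "z": -0.028, "ax": 0.1, "ay": -0.0, "az": -0.0}, {"fingers": -1.0, "x": -0.03, "y": 0.012, "z": -0.0, "ax": -0.0, "ay": -0.0, "az": -0.0}, {"fingers": -1.0, "x": -0.03, "y": 0.012, "z": -0.0, "ax": -0.0, "ay": -0.0, "az": -0.0}, {"fingers": -1.0, "x": -0.03, "y": 0.012, "z": -0.0, "ax": -0.0, "ay": -0.0, "az": -0.0}, {"fingers": -1.0, "x": -0.03, "y": 0.012, "z": -0.0, "ax": -0.0, "ay": -0.0, "az": -0.0}, {"fingers": -1.0, "x": -0.03, "y": 0.012, "z": -0.0, "ax": -0.0, "ay": -0.0, "az": -0.0}, {"fingers": -1.0, "x": -0.03, "y": 0.012, "z": -0.0, "ax": -0.0, "ay": -0.0, "az": -0.0}]
[{"fingers": -1.0, "x": -0.03, "y": 0.012, "z": -0.0, "ax": -0.0, "ay": -0.0, "az": -0.0}, {"fingers": -1.0, "x": -0.03, "y": 0.012, "z": -0.0, "ax": -0.0, "ay": -0.0, "az": -0.0}, {"fingers": -1.0, "x": -0.03, "y": 0.012, "z": -0.0, "ax": -0.0, "ay": -0.0, "az": -0.0}, {"fingers": -1.0, "x": -0.029, "y": 0.013, "z": -0.0, "ax": -0.0, "ay": -0.0, "az": -0.0}, {"fingers": -1.0, "x": -0.03, "y": 0.012, "z": -0.0, "ax": -0.0, "ay": -0.0, "az": -0.0}, {"fingers": -1.0, "x": -0.029, "y": 0.013, "z": -0.0, "ax": -0.0, "ay": -0.0, "az": -0.0}, {"fingers": -1.0, "x": -0.0, "y": -0.0, "z": 0.026, "ax": -0.0, "ay": -0.0, "az": -0.0}, {"fingers": -1.0, "x": -0.0, "y": -0.0, "z": 0.026, "ax": -0.0, "ay": -0.0, "az": -0.0}, {"fingers": -1.0, "x": -0.0, "y": -0.0, "z": 0.026, "ax": -0.0, "ay": -0.0, "az": -0.0}, {"fingers": -1.0, "x": -0.0, "y": -0.0, "z": 0.026, "ax": -0.0, "ay": -0.0, "az": -0.0}]
```

Request:
arm_command([
  {"fingers": -1,"x": 0,"y": 0,"z": -0.015,"ax": 0,"ay": 0,"az": 0},
  {"fingers": -1,"x": 0,"y": 0,"z": -0.027,"ax": 0,"ay": 0,"az": 0},
  {"fingers": -1,"x": 0,"y": 0,"z": -0.035,"ax": 0,"ay": 0,"az": 0},
  {"fingers": -1,"x": 0,"y": 0,"z": -0.035,"ax": 0,"ay": 0,"az": 0},
  {"fingers": -1,"x": -0.02,"y": 0.008,"z": 0,"ax": 0,"ay": 0,"az": 0},
  {"fingers": -1,"x": -0.03,"y": 0.012,"z": 0,"ax": 0,"ay": 0,"az": 0},
  {"fingers": -1,"x": -0.035,"y": 0.014,"z": 0,"ax": 0,"ay": 0,"az": 0},
  {"fingers": -1,"x": -0.035,"y": 0.014,"z": 0,"ax": 0,"ay": 0,"az": 0},
  {"fingers": -1,"x": -0.035,"y": 0.014,"z": 0,"ax": 0,"ay": 0,"az": 0},
  {"fingers": -1,"x": -0.035,"y": 0.014,"z": 0,"ax": 0,"ay": 0,"az": 0},
])

```text
clock: 4.47
tcp_pos: [0.5284, 0.0045, 0.1622]
orientation: [2.387, 2.04, 0.001]
contact_force: [-0.1, 0.1, -3.5]
grip_width: 0.0615
gripper_force: 39.6
```

Request:
arm_command([
  {"fingers": -1,"x": -0.035,"y": 0.014,"z": 0,"ax": 0,"ay": 0,"az": 0},
  {"fingers": -1,"x": -0.035,"y": 0.014,"z": 0,"ax": 0,"ay": 0,"az": 0},
  {"fingers": -1,"x": -0.035,"y": 0.014,"z": 0,"ax": 0,"ay": 0,"az": 0},
  {"fingers": -1,"x": -0.03,"y": 0.014,"z": 0,"ax": 0,"ay": 0,"az": 0},
  {"fingers": -1,"x": -0.02,"y": 0.01,"z": 0,"ax": 0,"ay": 0,"az": 0},
  {"fingers": -1,"x": 0,"y": 0,"z": 0,"ax": 0,"ay": 0,"az": 0},
  {"fingers": -1,"x": 0,"y": 0,"z": 0,"ax": 0,"ay": 0,"az": 0},
])

```text
clock: 5.05
tcp_pos: [0.5691, -0.1588, 0.1616]
orientation: [2.392, 2.036, 0.0]
contact_force: [0.1, 0.7, -2.5]
grip_width: 0.0611
gripper_force: 39.6
```

```bash
python3 - <<'E'
from plan import *
st()
plan([(.5708,-.170,.08,YAW,.026)],-1)
f=grab("scene"); cv2.imwrite("pics/s4.png",cv2.resize(f["frame"][100:300,180:380,::-1],(600,600)))
E
```

```text
5.05 [ 0.5691 -0.1588  0.1616] yaw 0.987 F [ 0.1  0.7 -2.5] w 0.0611 gf 39.57037925720215
[{"fingers": -1.0, "x": -0.003, "y": 0.001, "z": 0.02, "ax": 0.0, "ay": 0.0, "az": -0.1}, {"fingers": -1.0, "x": -0.003, "y": 0.001, "z": 0.021, "ax": 0.0, "ay": 0.0, "az": -0.1}, {"fingers": -1.0, "x": -0.002, "y": 0.001, "z": 0.02, "ax": 0.0, "ay": 0.0, "az": -0.1}, {"fingers": -1.0, "x": -0.003, "y": 0.0, "z": 0.021, "ax": 0.0, "ay": 0.0, "az": -0.1}]
```

View pics/s4.png

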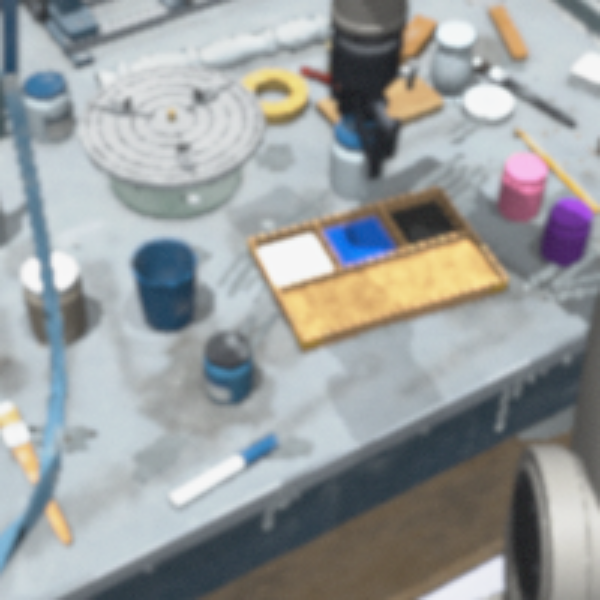

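The crop shows the jar held upright near (350,165), above and behind the blue pad. Lower it.

Request:
arm_command([
  {"fingers": -1,"x": -0.003,"y": 0.001,"z": 0.022,"ax": 0,"ay": 0,"az": 0},
  {"fingers": -1,"x": -0.003,"y": 0.001,"z": 0.022,"ax": 0,"ay": 0,"az": 0},
  {"fingers": -1,"x": -0.003,"y": 0.001,"z": 0.02,"ax": 0,"ay": 0,"az": 0},
  {"fingers": -1,"x": -0.002,"y": 0,"z": 0.016,"ax": 0,"ay": 0,"az": 0},
  {"fingers": -1,"x": 0,"y": 0,"z": 0.009,"ax": 0,"ay": 0,"az": 0},
  {"fingers": -1,"x": 0,"y": 0,"z": 0.006,"ax": 0,"ay": 0,"az": 0},
  {"fingers": -1,"x": 0,"y": 0,"z": 0,"ax": 0,"ay": 0,"az": 0},
  {"fingers": -1,"x": 0,"y": 0,"z": 0,"ax": 0,"ay": 0,"az": 0},
])

```text
clock: 5.77
tcp_pos: [0.571, -0.1673, 0.067]
orientation: [2.387, 2.042, 0.001]
contact_force: [0.8, 1.0, -1.7]
grip_width: 0.0613
gripper_force: 39.5
```

```bash
python3 - <<'E'
from plan import *
st()
E
```

```text
5.7667 [ 0.571  -0.1673  0.067 ] yaw 0.988 F [ 0.8  1.  -1.7] w 0.0613 gf 39.53807830810547
```

Request:
arm_command([
  {"fingers": -1,"x": -0.002,"y": 0,"z": 0.003,"ax": 0,"ay": 0,"az": 0},
  {"fingers": -1,"x": 0,"y": 0,"z": 0.003,"ax": 0,"ay": 0,"az": 0},
  {"fingers": -1,"x": 0,"y": 0,"z": 0,"ax": 0,"ay": 0,"az": 0},
  {"fingers": -1,"x": 0,"y": 0,"z": 0,"ax": 0,"ay": 0,"az": 0},
])

```text
clock: 6.1
tcp_pos: [0.5702, -0.1703, 0.0605]
orientation: [2.389, 2.04, 0.0]
contact_force: [0.1, 0.4, -1.8]
grip_width: 0.0615
gripper_force: 39.5
```

Request:
arm_command([
  {"fingers": -1,"x": 0,"y": 0,"z": 0.003,"ax": 0,"ay": 0,"az": 0},
  {"fingers": -1,"x": 0,"y": 0,"z": 0,"ax": 0,"ay": 0,"az": 0},
  {"fingers": -1,"x": 0,"y": 0,"z": 0,"ax": 0,"ay": 0,"az": 0},
])

```text
clock: 6.35
tcp_pos: [0.5704, -0.1704, 0.0602]
orientation: [2.388, 2.039, -0.001]
contact_force: [-9.3, -0.0, 23.0]
grip_width: 0.0616
gripper_force: 41.8
```

Request:
arm_command([
  {"fingers": -1,"x": 0,"y": 0,"z": -0.002,"ax": 0,"ay": 0,"az": 0},
  {"fingers": 0.75,"x": 0,"y": 0,"z": 0,"ax": 0,"ay": 0,"az": 0},
  {"fingers": 1,"x": 0,"y": 0,"z": 0,"ax": 0,"ay": 0,"az": 0},
  {"fingers": 1,"x": 0,"y": 0,"z": 0,"ax": 0,"ay": 0,"az": 0},
  {"fingers": 1,"x": 0,"y": 0,"z": 0,"ax": 0,"ay": 0,"az": 0},
  {"fingers": 1,"x": 0,"y": 0,"z": -0.02,"ax": 0,"ay": 0,"az": 0},
  {"fingers": 1,"x": 0,"y": 0,"z": -0.03,"ax": 0,"ay": 0,"az": 0},
  {"fingers": 1,"x": 0,"y": 0,"z": -0.035,"ax": 0,"ay": 0,"az": 0},
  {"fingers": 1,"x": 0,"y": 0,"z": -0.03,"ax": 0,"ay": 0,"az": 0},
])

```text
clock: 7.1
tcp_pos: [0.5702, -0.17, 0.1757]
orientation: [-2.388, -2.041, -0.0]
contact_force: [0.6, -0.3, -0.9]
grip_width: 0.0855
gripper_force: 0.0
```

```bash
python3 - <<'E'
from plan import *
st()
plan([(.463,.071,.15,YAW),(.463,.071,.040,YAW,.028)],1)
E
```

```text
7.1 [ 0.5702 -0.17    0.1757] yaw 0.988 F [ 0.6 -0.3 -0.9] w 0.0855 gf 0.0
[{"fingers": 1.0, "x": 0.032, "y": -0.02, "z": 0.004, "ax": -0.0, "ay": -0.0, "az": -0.0}, {"fingers": 1.0, "x": 0.032, "y": -0.021, "z": 0.004, "ax": -0.0, "ay": -0.0, "az": -0.0}, {"fingers": 1.0, "x": 0.031, "y": -0.02, "z": 0.004, "ax": -0.0, "ay": -0.0, "az": -0.0}, {"fingers": 1.0, "x": 0.032, "y": -0.021, "z": 0.003, "ax": -0.0, "ay": -0.0, "az": -0.0}, {"fingers": 1.0, "x": 0.031, "y": -0.02, "z": 0.004, "ax": -0.0, "ay": -0.0, "az": -0.0}, {"fingers": 1.0, "x": 0.032, "y": -0.021, "z": 0.003, "ax": -0.0, "ay": -0.0, "az": -0.1}, {"fingers": 1.0, "x": 0.031, "y": -0.02, "z": 0.004, "ax": -0.0, "ay": -0.0, "az": -0.0}, {"fingers": 1.0, "x": 0.0, "y": -0.0, "z": 0.027, "ax": -0.0, "ay": -0.0, "az": -0.0}, {"fingers": 1.0, "x": 0.0, "y": -0.0, "z": 0.028, "ax": -0.0, "ay": -0.0, "az": -0.0}, {"fingers": 1.0, "x": 0.0, "y": -0.0, "z": 0.027, "ax": -0.0, "ay": -0.0, "az": -0.0}]
[{"fingers": 1.0, "x": 0.0, "y": -0.0, "z": 0.028, "ax": -0.0, "ay": -0.0, "az": -0.0}]
```

Request:
arm_command([
  {"fingers": 1,"x": 0.032,"y": -0.02,"z": 0,"ax": 0,"ay": 0,"az": 0},
  {"fingers": 1,"x": 0.032,"y": -0.021,"z": 0,"ax": 0,"ay": 0,"az": 0},
  {"fingers": 1,"x": 0.031,"y": -0.02,"z": 0.004,"ax": 0,"ay": 0,"az": 0},
  {"fingers": 1,"x": 0.032,"y": -0.021,"z": 0.006,"ax": 0,"ay": 0,"az": 0},
  {"fingers": 1,"x": 0.031,"y": -0.02,"z": 0.006,"ax": 0,"ay": 0,"az": 0},
  {"fingers": 1,"x": 0.032,"y": -0.021,"z": 0.006,"ax": 0,"ay": 0,"az": 0},
  {"fingers": 1,"x": 0.02,"y": -0.013,"z": 0.004,"ax": 0,"ay": 0,"az": 0},
  {"fingers": 1,"x": 0.011,"y": -0.007,"z": 0,"ax": 0,"ay": 0,"az": 0},
  {"fingers": 1,"x": 0,"y": 0,"z": 0,"ax": 0,"ay": 0,"az": 0},
])

```text
clock: 7.85
tcp_pos: [0.462, 0.0738, 0.1482]
orientation: [-2.382, -2.047, -0.0]
contact_force: [0.2, 0.3, -0.7]
grip_width: 0.0855
gripper_force: 0.0
```

```bash
python3 - <<'E'
from plan import *
st()
plan([(.463,.071,.038,YAW,.028)],1)
E
```

```text
7.85 [0.462  0.0738 0.1482] yaw 0.989 F [ 0.2  0.3 -0.7] w 0.0855 gf 0.0
[{"fingers": 1.0, "x": -0.001, "y": 0.0, "z": 0.028, "ax": -0.0, "ay": -0.0, "az": 0.0}, {"fingers": 1.0, "x": -0.001, "y": 0.0, "z": 0.027, "ax": -0.0, "ay": -0.0, "az": 0.1}, {"fingers": 1.0, "x": -0.0, "y": 0.001, "z": 0.028, "ax": -0.0, "ay": -0.0, "az": 0.0}, {"fingers": 1.0, "x": -0.001, "y": 0.0, "z": 0.027, "ax": -0.0, "ay": -0.1, "az": 0.1}]
```

Request:
arm_command([
  {"fingers": 1,"x": -0.001,"y": 0,"z": 0.028,"ax": 0,"ay": 0,"az": 0},
  {"fingers": 1,"x": -0.001,"y": 0.001,"z": 0.028,"ax": 0,"ay": 0,"az": 0},
  {"fingers": 1,"x": -0.001,"y": 0,"z": 0.028,"ax": 0,"ay": 0,"az": 0},
  {"fingers": 1,"x": 0,"y": 0,"z": 0.02,"ax": 0,"ay": 0,"az": 0},
  {"fingers": 1,"x": 0,"y": 0,"z": 0.008,"ax": 0,"ay": 0,"az": 0},
  {"fingers": -1,"x": 0,"y": 0,"z": 0,"ax": 0,"ay": 0,"az": 0},
  {"fingers": -1,"x": 0,"y": 0,"z": 0,"ax": 0,"ay": 0,"az": 0},
  {"fingers": -1,"x": 0,"y": 0,"z": 0,"ax": 0,"ay": 0,"az": 0},
  {"fingers": -1,"x": 0,"y": 0,"z": 0,"ax": 0,"ay": 0,"az": 0},
  {"fingers": -1,"x": 0,"y": 0,"z": 0,"ax": 0,"ay": 0,"az": 0},
])

```text
clock: 8.68
tcp_pos: [0.4649, 0.0673, 0.0374]
orientation: [2.388, 2.039, 0.003]
contact_force: [0.5, -0.4, 3.1]
grip_width: 0.0534
gripper_force: 37.4
```

```bash
python3 - <<'E'
from plan import *
st()
o=r.get_obs()["tcp_pos"]
plan([(o[0],o[1],.16,YAW),(.5579,-.253,.16,YAW,.036)],-1)
E
```

```text
8.6833 [0.4649 0.0673 0.0374] yaw 0.988 F [ 0.5 -0.4  3.1] w 0.0534 gf 37.44262933731079
[{"fingers": -1.0, "x": 0.0, "y": 0.0, "z": -0.031, "ax": 0.0, "ay": -0.0, "az": -0.0}, {"fingers": -1.0, "x": 0.0, "y": 0.0, "z": -0.031, "ax": 0.0, "ay": -0.0, "az": -0.1}, {"fingers": -1.0, "x": 0.0, "y": 0.0, "z": -0.03, "ax": 0.1, "ay": -0.0, "az": -0.0}, {"fingers": -1.0, "x": 0.0, "y": 0.0, "z": -0.031, "ax": 0.0, "ay": -0.0, "az": -0.1}, {"fingers": -1.0, "x": -0.03, "y": 0.014, "z": 0.0, "ax": 0.0, "ay": -0.0, "az": 0.0}, {"fingers": -1.0, "x": -0.03, "y": 0.014, "z": 0.0, "ax": 0.0, "ay": -0.0, "az": 0.0}, {"fingers": -1.0, "x": -0.03, "y": 0.014, "z": 0.0, "ax": 0.0, "ay": -0.0, "az": 0.0}, {"fingers": -1.0, "x": -0.03, "y": 0.014, "z": 0.0, "ax": 0.0, "ay": -0.0, "az": 0.0}, {"fingers": -1.0, "x": -0.03, "y": 0.014, "z": 0.0, "ax": 0.0, "ay": -0.0, "az": 0.0}, {"fingers": -1.0, "x": -0.03, "y": 0.014, "z": 0.0, "ax": 0.0, "ay": -0.0, "az": 0.0}]
[{"fingers": -1.0, "x": -0.031, "y": 0.014, "z": 0.0, "ax": 0.0, "ay": -0.0, "az": 0.0}, {"fingers": -1.0, "x": -0.03, "y": 0.014, "z": 0.0, "ax": 0.0, "ay": -0.0, "az": 0.0}, {"fingers": -1.0, "x": -0.031, "y": 0.015, "z": 0.0, "ax": 0.0, "ay": -0.0, "az": 0.0}, {"fingers": -1.0, "x": -0.03, "y": 0.014, "z": 0.0, "ax": 0.0, "ay": -0.0, "az": 0.0}]
```

Request:
arm_command([
  {"fingers": -1,"x": 0,"y": 0,"z": -0.015,"ax": 0,"ay": 0,"az": 0},
  {"fingers": -1,"x": 0,"y": 0,"z": -0.03,"ax": 0,"ay": 0,"az": 0},
  {"fingers": -1,"x": 0,"y": 0,"z": -0.04,"ax": 0,"ay": 0,"az": 0},
  {"fingers": -1,"x": 0,"y": 0,"z": -0.04,"ax": 0,"ay": 0,"az": 0},
  {"fingers": -1,"x": -0.02,"y": 0.01,"z": 0,"ax": 0,"ay": 0,"az": 0},
  {"fingers": -1,"x": -0.033,"y": 0.015,"z": 0,"ax": 0,"ay": 0,"az": 0},
  {"fingers": -1,"x": -0.035,"y": 0.016,"z": 0,"ax": 0,"ay": 0,"az": 0},
  {"fingers": -1,"x": -0.035,"y": 0.016,"z": 0,"ax": 0,"ay": 0,"az": 0},
  {"fingers": -1,"x": -0.035,"y": 0.016,"z": 0,"ax": 0,"ay": 0,"az": 0},
  {"fingers": -1,"x": -0.035,"y": 0.017,"z": 0,"ax": 0,"ay": 0,"az": 0},
])

```text
clock: 9.52
tcp_pos: [0.5226, -0.1395, 0.1619]
orientation: [2.388, 2.04, 0.0]
contact_force: [1.0, 0.3, -2.4]
grip_width: 0.0533
gripper_force: 38.2
```

Request:
arm_command([
  {"fingers": -1,"x": -0.035,"y": 0.017,"z": 0,"ax": 0,"ay": 0,"az": 0},
  {"fingers": -1,"x": -0.035,"y": 0.016,"z": 0,"ax": 0,"ay": 0,"az": 0},
  {"fingers": -1,"x": -0.025,"y": 0.012,"z": 0,"ax": 0,"ay": 0,"az": 0},
  {"fingers": -1,"x": -0.014,"y": 0.006,"z": 0,"ax": 0,"ay": 0,"az": 0},
  {"fingers": -1,"x": 0,"y": 0,"z": 0,"ax": 0,"ay": 0,"az": 0},
  {"fingers": -1,"x": 0,"y": 0,"z": 0,"ax": 0,"ay": 0,"az": 0},
])

```text
clock: 10.02
tcp_pos: [0.5557, -0.2532, 0.1612]
orientation: [-2.389, -2.039, -0.0]
contact_force: [-0.6, 0.7, -3.6]
grip_width: 0.0534
gripper_force: 38.1
```

```bash
python3 - <<'E'
from plan import *
st()
plan([(.5579,-.253,.06,YAW,.022)],-1)
E
```

```text
10.0167 [ 0.5557 -0.2532  0.1612] yaw 0.988 F [-0.6  0.7 -3.6] w 0.0534 gf 38.088117241859436
[{"fingers": -1.0, "x": 0.0, "y": 0.0, "z": 0.02, "ax": -0.0, "ay": -0.0, "az": -0.0}, {"fingers": -1.0, "x": 0.0, "y": 0.001, "z": 0.02, "ax": -0.0, "ay": -0.0, "az": -0.1}, {"fingers": -1.0, "x": 0.0, "y": 0.0, "z": 0.02, "ax": -0.0, "ay": -0.0, "az": -0.0}, {"fingers": -1.0, "x": 0.0, "y": 0.001, "z": 0.021, "ax": -0.0, "ay": -0.0, "az": -0.1}, {"fingers": -1.0, "x": 0.0, "y": 0.0, "z": 0.02, "ax": -0.0, "ay": -0.0, "az": -0.0}]
```

Request:
arm_command([
  {"fingers": -1,"x": 0,"y": 0.001,"z": 0.025,"ax": 0,"ay": 0,"az": 0},
  {"fingers": -1,"x": 0,"y": 0.001,"z": 0.025,"ax": 0,"ay": 0,"az": 0},
  {"fingers": -1,"x": 0,"y": 0,"z": 0.022,"ax": 0,"ay": 0,"az": 0},
  {"fingers": -1,"x": 0,"y": 0,"z": 0.018,"ax": 0,"ay": 0,"az": 0},
  {"fingers": -1,"x": 0,"y": 0,"z": 0.01,"ax": 0,"ay": 0,"az": 0},
  {"fingers": -1,"x": 0,"y": 0,"z": 0.009,"ax": 0,"ay": 0,"az": 0},
  {"fingers": -1,"x": 0,"y": 0,"z": 0,"ax": 0,"ay": 0,"az": 0},
  {"fingers": -1,"x": 0,"y": 0,"z": 0,"ax": 0,"ay": 0,"az": 0},
  {"fingers": -1,"x": 0,"y": 0,"z": 0.003,"ax": 0,"ay": 0,"az": 0},
  {"fingers": -1,"x": 0,"y": 0,"z": 0,"ax": 0,"ay": 0,"az": 0},
])

```text
clock: 10.85
tcp_pos: [0.5586, -0.2535, 0.0501]
orientation: [2.388, 2.04, 0.001]
contact_force: [-0.5, 0.1, -1.7]
grip_width: 0.0535
gripper_force: 38.1
```

Request:
arm_command([
  {"fingers": -1,"x": 0,"y": 0,"z": 0.002,"ax": 0,"ay": 0,"az": 0},
  {"fingers": -1,"x": 0,"y": 0,"z": 0,"ax": 0,"ay": 0,"az": 0},
  {"fingers": -1,"x": 0,"y": 0,"z": 0,"ax": 0,"ay": 0,"az": 0},
])

```text
clock: 11.1
tcp_pos: [0.5581, -0.2534, 0.0475]
orientation: [2.389, 2.04, 0.0]
contact_force: [0.7, 0.0, -2.1]
grip_width: 0.0533
gripper_force: 38.1
```

Request:
arm_command([
  {"fingers": -1,"x": 0,"y": 0,"z": 0.001,"ax": 0,"ay": 0,"az": 0},
  {"fingers": -1,"x": 0,"y": 0,"z": 0,"ax": 0,"ay": 0,"az": 0},
  {"fingers": -1,"x": 0,"y": 0,"z": 0,"ax": 0,"ay": 0,"az": 0},
])

```text
clock: 11.35
tcp_pos: [0.5583, -0.2534, 0.0466]
orientation: [2.388, 2.04, 0.0]
contact_force: [0.5, -0.2, -0.7]
grip_width: 0.053
gripper_force: 38.2
```

Request:
arm_command([
  {"fingers": 0.5,"x": 0,"y": 0,"z": 0,"ax": 0,"ay": 0,"az": 0},
  {"fingers": 1,"x": 0,"y": 0,"z": 0,"ax": 0,"ay": 0,"az": 0},
  {"fingers": 1,"x": 0,"y": 0,"z": 0,"ax": 0,"ay": 0,"az": 0},
  {"fingers": 1,"x": 0,"y": 0,"z": 0,"ax": 0,"ay": 0,"az": 0},
  {"fingers": 1,"x": 0,"y": 0,"z": 0,"ax": 0,"ay": 0,"az": 0},
  {"fingers": 1,"x": 0,"y": 0,"z": -0.02,"ax": 0,"ay": 0,"az": 0},
  {"fingers": 1,"x": 0,"y": 0,"z": -0.035,"ax": 0,"ay": 0,"az": 0},
  {"fingers": 1,"x": 0,"y": 0,"z": -0.04,"ax": 0,"ay": 0,"az": 0},
  {"fingers": 1,"x": 0,"y": 0,"z": -0.04,"ax": 0,"ay": 0,"az": 0},
  {"fingers": 1,"x": 0,"y": 0,"z": -0.02,"ax": 0,"ay": 0,"az": 0},
])

```text
clock: 12.18
tcp_pos: [0.5601, -0.2537, 0.2065]
orientation: [2.384, 2.037, 0.005]
contact_force: [2.1, -0.1, -0.1]
grip_width: 0.0853
gripper_force: 0.0
```

```bash
python3 - <<'E'
from plan import *
st()
plan([(.6366,.194,.2,YAW)],1)
E
```

```text
12.1833 [ 0.5601 -0.2537  0.2065] yaw 0.988 F [ 2.1 -0.1 -0.1] w 0.0853 gf 0.0
[{"fingers": 1.0, "x": 0.038, "y": 0.0, "z": 0.0, "ax": 0.0, "ay": 0.0, "az": -0.0}, {"fingers": 1.0, "x": 0.038, "y": 0.001, "z": 0.001, "ax": 0.0, "ay": 0.0, "az": -0.0}, {"fingers": 1.0, "x": 0.038, "y": 0.0, "z": 0.0, "ax": 0.0, "ay": 0.0, "az": -0.0}, {"fingers": 1.0, "x": 0.038, "y": 0.001, "z": 0.001, "ax": 0.0, "ay": 0.0, "az": -0.0}, {"fingers": 1.0, "x": 0.038, "y": 0.0, "z": 0.0, "ax": 0.0, "ay": 0.0, "az": -0.0}, {"fingers": 1.0, "x": 0.038, "y": 0.001, "z": 0.001, "ax": 0.1, "ay": 0.0, "az": -0.0}, {"fingers": 1.0, "x": 0.038, "y": 0.0, "z": 0.0, "ax": 0.0, "ay": 0.0, "az": -0.0}, {"fingers": 1.0, "x": 0.038, "y": 0.001, "z": 0.001, "ax": 0.1, "ay": 0.0, "az": -0.0}, {"fingers": 1.0, "x": 0.038, "y": 0.0, "z": 0.0, "ax": 0.0, "ay": 0.0, "az": -0.0}, {"fingers": 1.0, "x": 0.037, "y": 0.001, "z": 0.001, "ax": 0.1, "ay": 0.0, "az": -0.0}]
[{"fingers": 1.0, "x": 0.038, "y": 0.0, "z": 0.0, "ax": 0.0, "ay": 0.0, "az": -0.1}, {"fingers": 1.0, "x": 0.037, "y": 0.001, "z": 0.001, "ax": 0.1, "ay": 0.1, "az": -0.0}]
```

Request:
arm_command([
  {"fingers": 1,"x": 0.038,"y": 0,"z": 0,"ax": 0,"ay": 0,"az": 0},
  {"fingers": 1,"x": 0.038,"y": 0.001,"z": 0.001,"ax": 0,"ay": 0,"az": 0},
  {"fingers": 1,"x": 0.038,"y": 0,"z": 0,"ax": 0,"ay": 0,"az": 0},
  {"fingers": 1,"x": 0.038,"y": 0.001,"z": 0.001,"ax": 0,"ay": 0,"az": 0},
  {"fingers": 1,"x": 0.038,"y": 0,"z": 0,"ax": 0,"ay": 0,"az": 0},
  {"fingers": 1,"x": 0.038,"y": 0.001,"z": 0.001,"ax": 0,"ay": 0,"az": 0},
  {"fingers": 1,"x": 0.038,"y": 0,"z": 0,"ax": 0,"ay": 0,"az": 0},
  {"fingers": 1,"x": 0.038,"y": 0.001,"z": 0.001,"ax": 0,"ay": 0,"az": 0},
  {"fingers": 1,"x": 0.038,"y": 0,"z": 0,"ax": 0,"ay": 0,"az": 0},
  {"fingers": 1,"x": 0.038,"y": 0.001,"z": 0.001,"ax": 0,"ay": 0,"az": 0},
])

```text
clock: 13.02
tcp_pos: [0.6223, 0.1231, 0.1965]
orientation: [2.388, 2.04, 0.0]
contact_force: [0.9, -0.6, 0.4]
grip_width: 0.0856
gripper_force: 0.0
```

Request:
arm_command([
  {"fingers": 1,"x": 0.038,"y": 0,"z": 0,"ax": 0,"ay": 0,"az": 0},
  {"fingers": 1,"x": 0.025,"y": 0.001,"z": 0.001,"ax": 0,"ay": 0,"az": 0},
  {"fingers": 1,"x": 0.008,"y": 0,"z": 0,"ax": 0,"ay": 0,"az": 0},
  {"fingers": 1,"x": 0,"y": 0,"z": 0,"ax": 0,"ay": 0,"az": 0},
  {"fingers": 1,"x": 0,"y": 0,"z": 0,"ax": 0,"ay": 0,"az": 0},
])

```text
clock: 13.43
tcp_pos: [0.6343, 0.1904, 0.195]
orientation: [2.388, 2.04, -0.002]
contact_force: [0.1, -0.5, -1.5]
grip_width: 0.0852
gripper_force: 0.0
```

```bash
python3 - <<'E'
from plan import *
st()
plan([(.6366,.194,.054,YAW,.03)],1)
f=grab("scene"); cv2.imwrite("pics/s5.png",cv2.resize(f["frame"][100:300,140:380,::-1],(720,600)))
E
```

```text
13.4333 [0.6343 0.1904 0.195 ] yaw 0.988 F [ 0.1 -0.5 -1.5] w 0.0852 gf 0.0
[{"fingers": 1.0, "x": 0.001, "y": 0.0, "z": 0.028, "ax": -0.0, "ay": 0.0, "az": -0.0}, {"fingers": 1.0, "x": 0.001, "y": 0.0, "z": 0.028, "ax": -0.0, "ay": 0.0, "az": -0.0}, {"fingers": 1.0, "x": 0.001, "y": 0.001, "z": 0.028, "ax": -0.0, "ay": 0.0, "az": -0.0}, {"fingers": 1.0, "x": 0.001, "y": 0.0, "z": 0.028, "ax": -0.0, "ay": 0.0, "az": -0.1}, {"fingers": 1.0, "x": 0.0, "y": 0.001, "z": 0.029, "ax": -0.0, "ay": 0.1, "az": -0.0}]
```

View pics/s5.png

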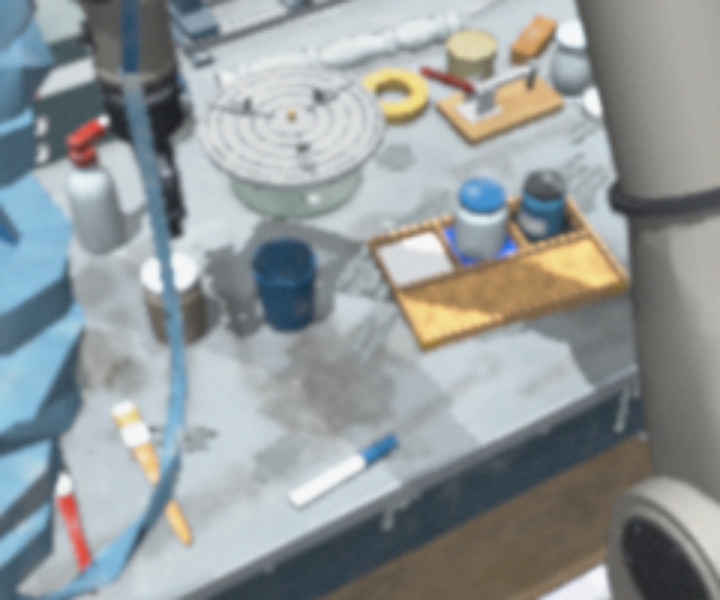

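Blue and black jars stand in their cells (485,220) and (543,205), and the gripper is above the white-capped jar (170,290). I'll check the spray bottle's clearance before descending.

```bash
python3 - <<'E'
from plan import *
for n in("scene","top"):
    P=cloud(dict(np.load(n+"0.npz"))).reshape(-1,3)
    q=P[(P[:,2]>.03)&(P[:,2]<.25)&(abs(P[:,0]-.68)<.1)&(abs(P[:,1]-.24)<.11)&(np.hypot(P[:,0]-.6366,P[:,1]-.194)>.04)]
    d=np.hypot(q[:,0]-.6366,q[:,1]-.194); i=np.argsort(d)[:200:40]; print(n,len(q),q[i].round(3).tolist())
E
```

```text
scene 81 [[0.602, 0.313, 0.034], [0.741, 0.337, 0.155], [0.754, 0.349, 0.172]]
top 669 [[0.637, 0.311, 0.084], [0.625, 0.316, 0.075], [0.603, 0.318, 0.062], [0.696, 0.315, 0.054], [0.605, 0.33, 0.04]]
```

Clear by more than 10 cm.

Request:
arm_command([
  {"fingers": 1,"x": 0.001,"y": 0,"z": 0.028,"ax": 0,"ay": 0,"az": 0},
  {"fingers": 1,"x": 0.001,"y": 0.001,"z": 0.028,"ax": 0,"ay": 0,"az": 0},
  {"fingers": 1,"x": 0.001,"y": 0.001,"z": 0.028,"ax": 0,"ay": 0,"az": 0},
  {"fingers": 1,"x": 0,"y": 0,"z": 0.028,"ax": 0,"ay": 0,"az": 0},
  {"fingers": 1,"x": 0,"y": 0,"z": 0.02,"ax": 0,"ay": 0,"az": 0},
  {"fingers": 1,"x": 0,"y": 0,"z": 0.008,"ax": 0,"ay": 0,"az": 0},
  {"fingers": 1,"x": 0,"y": 0,"z": 0,"ax": 0,"ay": 0,"az": 0},
])

```text
clock: 14.07
tcp_pos: [0.6359, 0.1909, 0.0532]
orientation: [-2.391, -2.037, 0.007]
contact_force: [0.2, 0.5, -0.3]
grip_width: 0.0856
gripper_force: 0.0
```

Request:
arm_command([
  {"fingers": -1,"x": 0,"y": 0,"z": 0,"ax": 0,"ay": 0,"az": 0},
  {"fingers": -1,"x": 0,"y": 0,"z": 0,"ax": 0,"ay": 0,"az": 0},
  {"fingers": -1,"x": 0,"y": 0,"z": 0,"ax": 0,"ay": 0,"az": 0},
  {"fingers": -1,"x": 0,"y": 0,"z": 0,"ax": 0,"ay": 0,"az": 0},
  {"fingers": -1,"x": 0,"y": 0,"z": 0,"ax": 0,"ay": 0,"az": 0},
])

```text
clock: 14.48
tcp_pos: [0.6381, 0.194, 0.0572]
orientation: [2.388, 2.039, 0.004]
contact_force: [-0.6, -1.2, 6.9]
grip_width: 0.0653
gripper_force: 39.8
```

```bash
python3 - <<'E'
from plan import *
st()
o=r.get_obs()["tcp_pos"]
plan([(o[0],o[1],.20,YAW),(.5837,-.087,.20,YAW,.036)],-1)
E
```

```text
14.4833 [0.6381 0.194  0.0572] yaw 0.988 F [-0.6 -1.2  6.9] w 0.0653 gf 39.80989694595337
[{"fingers": -1.0, "x": 0.0, "y": 0.0, "z": -0.036, "ax": 0.0, "ay": -0.0, "az": -0.0}, {"fingers": -1.0, "x": 0.0, "y": 0.0, "z": -0.036, "ax": 0.1, "ay": -0.0, "az": -0.1}, {"fingers": -1.0, "x": 0.0, "y": 0.0, "z": -0.035, "ax": 0.0, "ay": -0.0, "az": -0.0}, {"fingers": -1.0, "x": 0.0, "y": 0.0, "z": -0.036, "ax": 0.1, "ay": -0.0, "az": -0.1}, {"fingers": -1.0, "x": -0.036, "y": -0.001, "z": -0.0, "ax": -0.0, "ay": -0.0, "az": 0.0}, {"fingers": -1.0, "x": -0.036, "y": -0.001, "z": -0.0, "ax": -0.0, "ay": -0.0, "az": 0.0}, {"fingers": -1.0, "x": -0.036, "y": -0.001, "z": -0.0, "ax": -0.0, "ay": -0.0, "az": 0.0}, {"fingers": -1.0, "x": -0.036, "y": -0.001, "z": -0.0, "ax": -0.0, "ay": -0.0, "az": 0.0}, {"fingers": -1.0, "x": -0.035, "y": -0.002, "z": -0.0, "ax": -0.0, "ay": -0.0, "az": 0.0}, {"fingers": -1.0, "x": -0.036, "y": -0.001, "z": -0.0, "ax": -0.0, "ay": -0.0, "az": 0.0}]
[{"fingers": -1.0, "x": -0.035, "y": -0.002, "z": -0.0, "ax": -0.0, "ay": -0.0, "az": 0.0}, {"fingers": -1.0, "x": -0.036, "y": -0.001, "z": -0.0, "ax": -0.0, "ay": -0.0, "az": 0.0}]
```

Request:
arm_command([
  {"fingers": -1,"x": 0,"y": 0,"z": -0.02,"ax": 0,"ay": 0,"az": 0},
  {"fingers": -1,"x": 0,"y": 0,"z": -0.036,"ax": 0,"ay": 0,"az": 0},
  {"fingers": -1,"x": 0,"y": 0,"z": -0.04,"ax": 0,"ay": 0,"az": 0},
  {"fingers": -1,"x": 0,"y": 0,"z": -0.04,"ax": 0,"ay": 0,"az": 0},
  {"fingers": -1,"x": -0.02,"y": -0.001,"z": -0.01,"ax": 0,"ay": 0,"az": 0},
  {"fingers": -1,"x": -0.034,"y": -0.001,"z": 0,"ax": 0,"ay": 0,"az": 0},
  {"fingers": -1,"x": -0.036,"y": -0.001,"z": 0,"ax": 0,"ay": 0,"az": 0},
  {"fingers": -1,"x": -0.036,"y": -0.001,"z": 0,"ax": 0,"ay": 0,"az": 0},
  {"fingers": -1,"x": -0.036,"y": -0.002,"z": 0,"ax": 0,"ay": 0,"az": 0},
  {"fingers": -1,"x": -0.036,"y": -0.001,"z": 0,"ax": 0,"ay": 0,"az": 0},
])

```text
clock: 15.32
tcp_pos: [0.5981, -0.0022, 0.2015]
orientation: [2.388, 2.041, -0.0]
contact_force: [0.8, -0.1, -2.0]
grip_width: 0.0653
gripper_force: 39.9
```

Request:
arm_command([
  {"fingers": -1,"x": -0.036,"y": -0.002,"z": 0,"ax": 0,"ay": 0,"az": 0},
  {"fingers": -1,"x": -0.03,"y": -0.002,"z": 0,"ax": 0,"ay": 0,"az": 0},
  {"fingers": -1,"x": -0.022,"y": 0,"z": 0,"ax": 0,"ay": 0,"az": 0},
  {"fingers": -1,"x": 0,"y": 0,"z": 0,"ax": 0,"ay": 0,"az": 0},
  {"fingers": -1,"x": 0,"y": 0,"z": 0,"ax": 0,"ay": 0,"az": 0},
])

```text
clock: 15.73
tcp_pos: [0.5808, -0.0888, 0.2014]
orientation: [2.392, 2.036, -0.001]
contact_force: [-1.0, 0.0, -1.9]
grip_width: 0.0652
gripper_force: 39.9
```

```bash
python3 - <<'E'
from plan import *
st()
plan([(.5837,-.087,.075,YAW,.025)],-1)
E
```

```text
15.7333 [ 0.5808 -0.0888  0.2014] yaw 0.987 F [-1.   0.  -1.9] w 0.0652 gf 39.93768811225891
[{"fingers": -1.0, "x": 0.0, "y": 0.0, "z": 0.021, "ax": -0.0, "ay": 0.0, "az": -0.1}, {"fingers": -1.0, "x": 0.0, "y": 0.001, "z": 0.021, "ax": -0.0, "ay": 0.0, "az": -0.0}, {"fingers": -1.0, "x": 0.001, "y": 0.0, "z": 0.021, "ax": -0.0, "ay": 0.0, "az": -0.1}, {"fingers": -1.0, "x": 0.0, "y": 0.001, "z": 0.021, "ax": -0.0, "ay": 0.0, "az": -0.0}, {"fingers": -1.0, "x": 0.001, "y": 0.0, "z": 0.021, "ax": -0.0, "ay": 0.0, "az": -0.1}, {"fingers": -1.0, "x": 0.0, "y": 0.001, "z": 0.021, "ax": -0.0, "ay": 0.0, "az": -0.0}]
```

Request:
arm_command([
  {"fingers": -1,"x": 0,"y": 0.001,"z": 0.025,"ax": 0,"ay": 0,"az": 0},
  {"fingers": -1,"x": 0.001,"y": 0.001,"z": 0.028,"ax": 0,"ay": 0,"az": 0},
  {"fingers": -1,"x": 0.001,"y": 0.001,"z": 0.028,"ax": 0,"ay": 0,"az": 0},
  {"fingers": -1,"x": 0,"y": 0,"z": 0.02,"ax": 0,"ay": 0,"az": 0},
  {"fingers": -1,"x": 0,"y": 0,"z": 0.015,"ax": 0,"ay": 0,"az": 0},
  {"fingers": -1,"x": 0,"y": 0,"z": 0.01,"ax": 0,"ay": 0,"az": 0},
  {"fingers": -1,"x": 0,"y": 0,"z": 0.005,"ax": 0,"ay": 0,"az": 0},
  {"fingers": -1,"x": 0,"y": 0,"z": 0,"ax": 0,"ay": 0,"az": 0},
  {"fingers": -1,"x": 0,"y": 0,"z": 0,"ax": 0,"ay": 0,"az": 0},
])

```text
clock: 16.48
tcp_pos: [0.5853, -0.0848, 0.071]
orientation: [2.387, 2.041, 0.002]
contact_force: [-0.1, -0.3, -2.3]
grip_width: 0.0652
gripper_force: 39.9
```

Request:
arm_command([
  {"fingers": -1,"x": -0.002,"y": -0.001,"z": 0.003,"ax": 0,"ay": 0,"az": 0},
  {"fingers": -1,"x": 0,"y": 0,"z": 0.001,"ax": 0,"ay": 0,"az": 0},
  {"fingers": -1,"x": 0,"y": 0,"z": 0,"ax": 0,"ay": 0,"az": 0},
  {"fingers": -1,"x": 0,"y": 0,"z": 0,"ax": 0,"ay": 0,"az": 0},
])

```text
clock: 16.82
tcp_pos: [0.5835, -0.0874, 0.0667]
orientation: [2.389, 2.04, 0.001]
contact_force: [0.5, 0.1, -1.1]
grip_width: 0.0651
gripper_force: 39.9
```

Request:
arm_command([
  {"fingers": -1,"x": 0,"y": 0,"z": 0.001,"ax": 0,"ay": 0,"az": 0},
  {"fingers": -1,"x": 0,"y": 0,"z": 0,"ax": 0,"ay": 0,"az": 0},
  {"fingers": -1,"x": 0,"y": 0,"z": 0,"ax": 0,"ay": 0,"az": 0},
])

```text
clock: 17.07
tcp_pos: [0.5836, -0.0874, 0.0662]
orientation: [2.388, 2.04, 0.0]
contact_force: [-3.3, -0.5, 6.1]
grip_width: 0.0654
gripper_force: 40.6
```

Request:
arm_command([
  {"fingers": 0.6,"x": 0,"y": 0,"z": 0,"ax": 0,"ay": 0,"az": 0},
  {"fingers": 1,"x": 0,"y": 0,"z": 0,"ax": 0,"ay": 0,"az": 0},
  {"fingers": 1,"x": 0,"y": 0,"z": 0,"ax": 0,"ay": 0,"az": 0},
  {"fingers": 1,"x": 0,"y": 0,"z": 0,"ax": 0,"ay": 0,"az": 0},
  {"fingers": 1,"x": 0,"y": 0,"z": 0,"ax": 0,"ay": 0,"az": 0},
  {"fingers": 1,"x": 0,"y": 0,"z": -0.02,"ax": 0,"ay": 0,"az": 0},
  {"fingers": 1,"x": 0,"y": 0,"z": -0.035,"ax": 0,"ay": 0,"az": 0},
  {"fingers": 1,"x": 0,"y": 0,"z": -0.04,"ax": 0,"ay": 0,"az": 0},
  {"fingers": 1,"x": 0,"y": 0,"z": -0.04,"ax": 0,"ay": 0,"az": 0},
  {"fingers": 1,"x": 0,"y": 0,"z": 0,"ax": 0,"ay": 0,"az": 0},
])

```text
clock: 17.9
tcp_pos: [0.5879, -0.0868, 0.2085]
orientation: [2.381, 2.035, 0.014]
contact_force: [1.6, 0.1, -0.4]
grip_width: 0.0855
gripper_force: 0.0
```

```bash
python3 - <<'E'
from plan import *
st(); print(r.get_obs()["joints"].round(2))
plan([(.53,.15,.2,40),(.475,.33,.2,82.2)],0.2)
E
```

```text
17.9 [ 0.5879 -0.0868  0.2085] yaw 0.988 F [ 1.6  0.1 -0.4] w 0.0855 gf 0.0
[ 0.44  0.43 -0.52  1.78  0.25  0.98 -0.33]
[{"fingers": 0.2, "x": 0.032, "y": -0.013, "z": 0.001, "ax": 0.1, "ay": 0.0, "az": -7.0}, {"fingers": 0.2, "x": 0.034, "y": -0.01, "z": 0.001, "ax": 0.1, "ay": 0.0, "az": -7.0}, {"fingers": 0.2, "x": 0.034, "y": -0.005, "z": 0.001, "ax": 0.1, "ay": 0.1, "az": -7.0}, {"fingers": 0.2, "x": 0.035, "y": -0.001, "z": 0.001, "ax": 0.1, "ay": 0.0, "az": -7.0}, {"fingers": 0.2, "x": 0.035, "y": 0.003, "z": 0.001, "ax": 0.1, "ay": 0.1, "az": -7.0}, {"fingers": 0.2, "x": 0.034, "y": 0.007, "z": 0.001, "ax": 0.1, "ay": 0.0, "az": -7.0}, {"fingers": 0.2, "x": 0.033, "y": 0.012, "z": 0.002, "ax": 0.1, "ay": 0.1, "az": -7.0}, {"fingers": 0.2, "x": 0.025, "y": 0.01, "z": 0.0, "ax": 0.0, "ay": -0.0, "az": -6.0}, {"fingers": 0.2, "x": 0.023, "y": 0.013, "z": 0.0, "ax": 0.0, "ay": -0.0, "az": -6.0}, {"fingers": 0.2, "x": 0.022, "y": 0.015, "z": 0.0, "ax": 0.0, "ay": -0.0, "az": -6.0}]
[{"fingers": 0.2, "x": 0.02, "y": 0.018, "z": 0.0, "ax": 0.0, "ay": -0.0, "az": -6.0}, {"fingers": 0.2, "x": 0.018, "y": 0.02, "z": 0.0, "ax": 0.0, "ay": -0.0, "az": -6.1}, {"fingers": 0.2, "x": 0.016, "y": 0.021, "z": 0.0, "ax": 0.0, "ay": -0.0, "az": -6.0}, {"fingers": 0.2, "x": 0.014, "y": 0.024, "z": 0.0, "ax": 0.0, "ay": -0.0, "az": -6.1}]
```

Request:
arm_command([
  {"fingers": 0.2,"x": 0.032,"y": -0.013,"z": 0.001,"ax": 0,"ay": 0,"az": -7},
  {"fingers": 0.2,"x": 0.034,"y": -0.01,"z": 0.001,"ax": 0,"ay": 0,"az": -7},
  {"fingers": 0.2,"x": 0.034,"y": -0.005,"z": 0.001,"ax": 0,"ay": 0,"az": -7},
  {"fingers": 0.2,"x": 0.035,"y": -0.001,"z": 0.001,"ax": 0,"ay": 0,"az": -7},
  {"fingers": 0.2,"x": 0.035,"y": 0.003,"z": 0.001,"ax": 0,"ay": 0,"az": -7},
  {"fingers": 0.2,"x": 0.034,"y": 0.007,"z": 0.001,"ax": 0,"ay": 0,"az": -7},
  {"fingers": 0.2,"x": 0.033,"y": 0.012,"z": 0.002,"ax": 0,"ay": 0,"az": -7},
  {"fingers": 0.2,"x": 0.025,"y": 0.01,"z": 0,"ax": 0,"ay": 0,"az": -6},
  {"fingers": 0.2,"x": 0.023,"y": 0.013,"z": 0,"ax": 0,"ay": 0,"az": -6},
  {"fingers": 0.2,"x": 0.022,"y": 0.015,"z": 0,"ax": 0,"ay": 0,"az": -6},
])

```text
clock: 18.73
tcp_pos: [0.5007, 0.2277, 0.1922]
orientation: [0.857, 3.022, 0.0]
contact_force: [1.7, -0.9, 0.0]
grip_width: 0.0512
gripper_force: 0.0
```

Request:
arm_command([
  {"fingers": 0.2,"x": 0.02,"y": 0.018,"z": 0,"ax": 0,"ay": 0,"az": -6},
  {"fingers": 0.2,"x": 0.018,"y": 0.02,"z": 0,"ax": 0,"ay": 0,"az": -6.1},
  {"fingers": 0.2,"x": 0.016,"y": 0.021,"z": 0,"ax": 0,"ay": 0,"az": -6},
  {"fingers": 0.2,"x": 0.014,"y": 0.024,"z": 0,"ax": 0,"ay": 0,"az": -6.1},
  {"fingers": 0.2,"x": 0,"y": 0,"z": 0,"ax": 0,"ay": 0,"az": 0},
  {"fingers": 0.2,"x": 0,"y": 0,"z": 0,"ax": 0,"ay": 0,"az": 0},
])

```text
clock: 19.23
tcp_pos: [0.4696, 0.3317, 0.1922]
orientation: [-0.209, -3.134, -0.002]
contact_force: [1.4, -1.0, -0.1]
grip_width: 0.0513
gripper_force: 0.0
```

```bash
python3 - <<'E'
from plan import *
st(); o=r.get_obs();print(o["joints"].round(2), np.degrees(np.arctan2(*Ro.from_rotvec(o["orientation"]).as_matrix()[[1,0],1])))
f=grab("scene"); cv2.imwrite("pics/s6.png",cv2.resize(f["frame"][...,::-1],(800,600)))
plan([(.465,.391,.12,82.2,.025)],0.2)
f=grab("top");P=cloud(f);hsv=cv2.cvtColor(f["frame"],cv2.COLOR_RGB2HSV).astype(int); H,S,V=np.moveaxis(hsv,-1,0)
q=((H<6)|(H>174))&(S>140)&(V>90)&(P[...,1]>.3)&(P[...,1]<.5)&(P[...,2]<.04)&(P[...,0]>.3)&(P[...,0]<.6)
print(q.sum(),np.nanmean(P[q],0))
E
```

```text
19.2333 [0.4696 0.3317 0.1922] yaw 0.133 F [ 1.4 -1.  -0.1] w 0.0513 gf 0.0
[-0.02  0.55 -0.94  1.81  0.51  1.05  0.28] 82.37730677928712
[{"fingers": 0.2, "x": 0.003, "y": 0.015, "z": 0.018, "ax": -0.0, "ay": -0.0, "az": 0.0}, {"fingers": 0.2, "x": 0.004, "y": 0.015, "z": 0.018, "ax": -0.0, "ay": -0.0, "az": 0.0}, {"fingers": 0.2, "x": 0.003, "y": 0.015, "z": 0.018, "ax": -0.0, "ay": -0.0, "az": 0.0}, {"fingers": 0.2, "x": 0.004, "y": 0.015, "z": 0.018, "ax": -0.0, "ay": -0.0, "az": 0.0}]
48 [0.41840429 0.39716357 0.00728557]
```

View pics/s6.png

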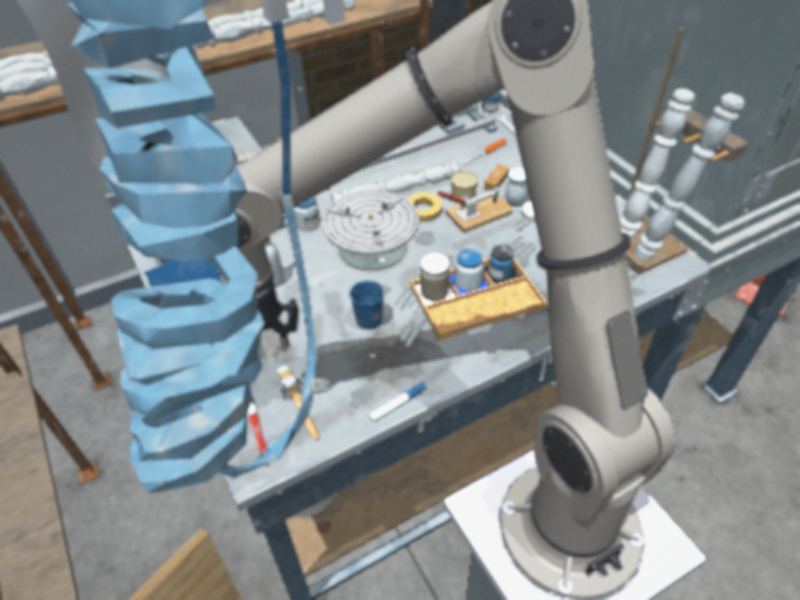

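The view shows the three jars in their cells (435,275), (470,268), (502,262), and the forearm well away from the hose. On to the brush.

Request:
arm_command([
  {"fingers": 0,"x": 0.003,"y": 0.012,"z": 0.015,"ax": 0,"ay": 0,"az": 0},
  {"fingers": -0.2,"x": 0.004,"y": 0.016,"z": 0.018,"ax": 0,"ay": 0,"az": 0},
  {"fingers": -0.2,"x": 0.004,"y": 0.016,"z": 0.018,"ax": 0,"ay": 0,"az": 0},
  {"fingers": -0.2,"x": 0.004,"y": 0.016,"z": 0.018,"ax": 0,"ay": 0,"az": 0},
  {"fingers": -0.2,"x": 0,"y": 0,"z": 0.02,"ax": 0,"ay": 0,"az": 0},
  {"fingers": -0.2,"x": 0,"y": 0,"z": 0.02,"ax": 0,"ay": 0,"az": 0},
  {"fingers": -0.2,"x": 0,"y": 0,"z": 0.015,"ax": 0,"ay": 0,"az": 0},
  {"fingers": -0.2,"x": 0,"y": 0,"z": 0,"ax": 0,"ay": 0,"az": 0},
  {"fingers": -0.2,"x": 0,"y": 0,"z": 0,"ax": 0,"ay": 0,"az": 0},
])

```text
clock: 20.08
tcp_pos: [0.4644, 0.3901, 0.0678]
orientation: [-0.216, -3.134, 0.002]
contact_force: [0.1, 0.1, -0.1]
grip_width: 0.0342
gripper_force: 0.0
```

```bash
python3 - <<'E'
from plan import *
st()
plan([(.463,.391,.026,82.2,.012)],-0.2)
f=grab("scene");cv2.imwrite("pics/s7.png",cv2.resize(f["frame"][170:310,120:260,::-1],(600,600),interpolation=cv2.INTER_CUBIC))
E
```

```text
20.0833 [0.4644 0.3901 0.0678] yaw 0.137 F [ 0.1  0.1 -0.1] w 0.0342 gf 0.0
[{"fingers": -0.2, "x": 0.0, "y": 0.0, "z": 0.01, "ax": -0.0, "ay": -0.0, "az": -0.0}, {"fingers": -0.2, "x": 0.0, "y": 0.0, "z": 0.011, "ax": -0.0, "ay": -0.0, "az": -0.0}, {"fingers": -0.2, "x": 0.001, "y": 0.0, "z": 0.01, "ax": -0.0, "ay": -0.0, "az": -0.0}, {"fingers": -0.2, "x": 0.0, "y": 0.001, "z": 0.011, "ax": -0.1, "ay": -0.0, "az": -0.1}]
```

View pics/s7.png

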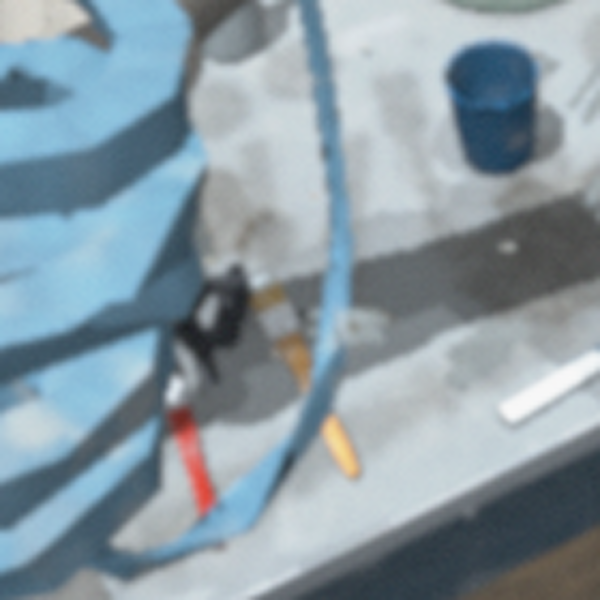

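The fingers are above the brush's neck (190,370), still about 5 cm up, and the wood brush is well aside. Descend and close.

Request:
arm_command([
  {"fingers": -0.2,"x": 0,"y": 0,"z": 0.012,"ax": 0,"ay": 0,"az": 0},
  {"fingers": -0.2,"x": 0.001,"y": 0.001,"z": 0.012,"ax": 0,"ay": 0,"az": 0},
  {"fingers": -0.2,"x": 0.001,"y": 0,"z": 0.01,"ax": 0,"ay": 0,"az": 0},
  {"fingers": -0.2,"x": 0,"y": 0,"z": 0.007,"ax": 0,"ay": 0,"az": 0},
  {"fingers": -0.2,"x": 0,"y": 0,"z": 0,"ax": 0,"ay": 0,"az": 0},
  {"fingers": -0.2,"x": 0,"y": 0,"z": 0,"ax": 0,"ay": 0,"az": 0},
])

```text
clock: 20.63
tcp_pos: [0.4617, 0.3925, 0.0267]
orientation: [-0.213, -3.134, 0.001]
contact_force: [0.4, 0.8, 0.7]
grip_width: 0.0344
gripper_force: 0.0
```

Request:
arm_command([
  {"fingers": -1,"x": 0,"y": 0,"z": 0,"ax": 0,"ay": 0,"az": 0},
  {"fingers": -1,"x": 0,"y": 0,"z": 0,"ax": 0,"ay": 0,"az": 0},
  {"fingers": -1,"x": 0,"y": 0,"z": 0,"ax": 0,"ay": 0,"az": 0},
  {"fingers": -1,"x": 0,"y": 0,"z": 0,"ax": 0,"ay": 0,"az": 0},
], grip_force=30)

```text
clock: 20.97
tcp_pos: [0.4624, 0.3929, 0.0277]
orientation: [0.213, 3.134, 0.001]
contact_force: [-0.1, 0.6, 0.1]
grip_width: -0.0001
gripper_force: 0.0
```

It shut above the handle, so I'll reopen and go lower.

Request:
arm_command([
  {"fingers": -0.2,"x": 0,"y": 0,"z": 0,"ax": 0,"ay": 0,"az": 0},
  {"fingers": -0.2,"x": 0,"y": 0,"z": 0,"ax": 0,"ay": 0,"az": 0},
  {"fingers": -0.2,"x": 0,"y": 0,"z": 0,"ax": 0,"ay": 0,"az": 0},
  {"fingers": -0.2,"x": 0,"y": 0,"z": 0.004,"ax": 0,"ay": 0,"az": 0},
  {"fingers": -0.2,"x": 0,"y": 0,"z": 0.003,"ax": 0,"ay": 0,"az": 0},
  {"fingers": -0.2,"x": 0,"y": 0,"z": 0,"ax": 0,"ay": 0,"az": 0},
  {"fingers": -0.2,"x": 0,"y": 0,"z": 0,"ax": 0,"ay": 0,"az": 0},
])

```text
clock: 21.55
tcp_pos: [0.4618, 0.3924, 0.0198]
orientation: [-0.213, -3.134, 0.001]
contact_force: [0.1, 0.3, -0.6]
grip_width: 0.0346
gripper_force: 0.0
```

Request:
arm_command([
  {"fingers": -1,"x": 0,"y": 0,"z": 0,"ax": 0,"ay": 0,"az": 0},
  {"fingers": -1,"x": 0,"y": 0,"z": 0,"ax": 0,"ay": 0,"az": 0},
  {"fingers": -1,"x": 0,"y": 0,"z": 0,"ax": 0,"ay": 0,"az": 0},
  {"fingers": -1,"x": 0,"y": 0,"z": 0,"ax": 0,"ay": 0,"az": 0},
], grip_force=30)

```text
clock: 21.88
tcp_pos: [0.4621, 0.3928, 0.0204]
orientation: [0.213, 3.134, 0.0]
contact_force: [0.6, 1.0, -0.1]
grip_width: 0.0153
gripper_force: 29.3
```

```bash
python3 - <<'E'
from plan import *
st()
o=r.get_obs()["tcp_pos"]
plan([(o[0],o[1],.17,82.2,.036),(.50,.15,.17,40),(.4879+.002,-.147,.17,YAW)],-1)
E
```

```text
21.8833 [0.4621 0.3928 0.0204] yaw 0.135 F [ 0.6  1.  -0.1] w 0.0153 gf 29.32250735364505
[{"fingers": -1.0, "x": -0.0, "y": 0.0, "z": -0.03, "ax": 0.0, "ay": 0.0, "az": 0.0}, {"fingers": -1.0, "x": -0.0, "y": 0.0, "z": -0.03, "ax": 0.0, "ay": 0.0, "az": 0.0}, {"fingers": -1.0, "x": -0.0, "y": 0.0, "z": -0.03, "ax": 0.0, "ay": 0.0, "az": 0.0}, {"fingers": -1.0, "x": -0.0, "y": 0.0, "z": -0.03, "ax": 0.0, "ay": 0.0, "az": 0.0}, {"fingers": -1.0, "x": -0.0, "y": 0.0, "z": -0.03, "ax": 0.0, "ay": 0.0, "az": 0.0}, {"fingers": -1.0, "x": -0.01, "y": -0.034, "z": 0.0, "ax": 0.0, "ay": 0.0, "az": 6.0}, {"fingers": -1.0, "x": -0.014, "y": -0.032, "z": 0.0, "ax": 0.0, "ay": 0.0, "az": 6.0}, {"fingers": -1.0, "x": -0.017, "y": -0.031, "z": 0.0, "ax": 0.0, "ay": -0.0, "az": 6.0}, {"fingers": -1.0, "x": -0.02, "y": -0.029, "z": 0.0, "ax": 0.0, "ay": -0.0, "az": 6.1}, {"fingers": -1.0, "x": -0.023, "y": -0.027, "z": 0.0, "ax": 0.0, "ay": -0.0, "az": 6.0}]
[{"fingers": -1.0, "x": -0.025, "y": -0.024, "z": 0.0, "ax": 0.0, "ay": -0.0, "az": 6.1}, {"fingers": -1.0, "x": -0.028, "y": -0.021, "z": 0.0, "ax": 0.0, "ay": -0.0, "az": 6.0}, {"fingers": -1.0, "x": -0.028, "y": -0.025, "z": 0.0, "ax": 0.0, "ay": -0.0, "az": 6.1}, {"fingers": -1.0, "x": -0.03, "y": -0.022, "z": 0.0, "ax": 0.0, "ay": -0.0, "az": 6.1}, {"fingers": -1.0, "x": -0.032, "y": -0.018, "z": 0.0, "ax": 0.0, "ay": -0.0, "az": 6.1}, {"fingers": -1.0, "x": -0.034, "y": -0.015, "z": 0.0, "ax": 0.0, "ay": -0.0, "az": 6.1}, {"fingers": -1.0, "x": -0.035, "y": -0.011, "z": 0.0, "ax": 0.0, "ay": -0.0, "az": 6.1}, {"fingers": -1.0, "x": -0.036, "y": -0.007, "z": 0.0, "ax": 0.0, "ay": -0.0, "az": 6.1}, {"fingers": -1.0, "x": -0.037, "y": -0.004, "z": 0.0, "ax": 0.0, "ay": -0.0, "az": 6.1}, {"fingers": -1.0, "x": -0.038, "y": 0.0, "z": 0.0, "ax": 0.0, "ay": -0.0, "az": 6.1}]
```

Request:
arm_command([
  {"fingers": -1,"x": 0,"y": 0,"z": -0.015,"ax": 0,"ay": 0,"az": 0},
  {"fingers": -1,"x": 0,"y": 0,"z": -0.025,"ax": 0,"ay": 0,"az": 0},
  {"fingers": -1,"x": 0,"y": 0,"z": -0.035,"ax": 0,"ay": 0,"az": 0},
  {"fingers": -1,"x": 0,"y": 0,"z": -0.035,"ax": 0,"ay": 0,"az": 0},
  {"fingers": -1,"x": 0,"y": 0,"z": -0.035,"ax": 0,"ay": 0,"az": 0},
  {"fingers": -1,"x": -0.01,"y": -0.034,"z": 0,"ax": 0,"ay": 0,"az": 6},
  {"fingers": -1,"x": -0.014,"y": -0.032,"z": 0,"ax": 0,"ay": 0,"az": 6},
  {"fingers": -1,"x": -0.017,"y": -0.031,"z": 0,"ax": 0,"ay": 0,"az": 6},
  {"fingers": -1,"x": -0.02,"y": -0.029,"z": 0,"ax": 0,"ay": 0,"az": 6.1},
  {"fingers": -1,"x": -0.023,"y": -0.027,"z": 0,"ax": 0,"ay": 0,"az": 6},
])

```text
clock: 22.72
tcp_pos: [0.4895, 0.217, 0.1665]
orientation: [1.027, 2.968, 0.001]
contact_force: [0.6, -0.3, 0.5]
grip_width: 0.0154
gripper_force: 29.4
```

Request:
arm_command([
  {"fingers": -1,"x": -0.025,"y": -0.024,"z": 0,"ax": 0,"ay": 0,"az": 6.1},
  {"fingers": -1,"x": -0.028,"y": -0.021,"z": 0,"ax": 0,"ay": 0,"az": 6},
  {"fingers": -1,"x": -0.028,"y": -0.025,"z": 0,"ax": 0,"ay": 0,"az": 6.1},
  {"fingers": -1,"x": -0.03,"y": -0.022,"z": 0,"ax": 0,"ay": 0,"az": 6.1},
  {"fingers": -1,"x": -0.032,"y": -0.018,"z": 0,"ax": 0,"ay": 0,"az": 6.1},
  {"fingers": -1,"x": -0.034,"y": -0.015,"z": 0,"ax": 0,"ay": 0,"az": 6.1},
  {"fingers": -1,"x": -0.035,"y": -0.011,"z": 0,"ax": 0,"ay": 0,"az": 6.1},
  {"fingers": -1,"x": -0.036,"y": -0.007,"z": 0,"ax": 0,"ay": 0,"az": 6.1},
  {"fingers": -1,"x": -0.037,"y": -0.004,"z": 0,"ax": 0,"ay": 0,"az": 6.1},
  {"fingers": -1,"x": -0.038,"y": 0,"z": 0,"ax": 0,"ay": 0,"az": 6.1},
])

```text
clock: 23.55
tcp_pos: [0.4893, -0.1486, 0.1666]
orientation: [2.389, 2.039, 0.002]
contact_force: [0.7, 0.6, -0.2]
grip_width: 0.0153
gripper_force: 29.4
```

Request:
arm_command([
  {"fingers": -1,"x": -0.02,"y": 0,"z": 0,"ax": 0,"ay": 0,"az": 0},
  {"fingers": -1,"x": 0,"y": 0,"z": 0,"ax": 0,"ay": 0,"az": 0},
  {"fingers": -1,"x": 0,"y": 0,"z": 0,"ax": 0,"ay": 0,"az": 0},
])

```text
clock: 23.8
tcp_pos: [0.4862, -0.1681, 0.1661]
orientation: [2.387, 2.042, 0.001]
contact_force: [0.6, 0.9, -0.5]
grip_width: 0.0155
gripper_force: 29.4
```

```bash
python3 - <<'E'
from plan import *
st()
plan([(.486,-.167,.17,YAW,.02),(.486,-.167,.06,YAW,.025)],-1)
f=grab("scene");cv2.imwrite("pics/s8.png",cv2.resize(f["frame"][110:250,200:370,::-1],(728,600),interpolation=cv2.INTER_CUBIC))
E
```

```text
23.8 [ 0.4862 -0.1681  0.1661] yaw 0.988 F [ 0.6  0.9 -0.5] w 0.0155 gf 29.368438728743058
[{"fingers": -1.0, "x": 0.001, "y": -0.0, "z": -0.004, "ax": 0.0, "ay": -0.0, "az": -0.1}, {"fingers": -1.0, "x": 0.0, "y": -0.0, "z": 0.022, "ax": 0.0, "ay": -0.0, "az": 0.0}, {"fingers": -1.0, "x": 0.0, "y": -0.0, "z": 0.022, "ax": 0.0, "ay": -0.0, "az": 0.0}, {"fingers": -1.0, "x": 0.0, "y": -0.0, "z": 0.022, "ax": 0.0, "ay": -0.0, "az": 0.0}, {"fingers": -1.0, "x": 0.0, "y": -0.0, "z": 0.022, "ax": 0.0, "ay": -0.0, "az": 0.0}, {"fingers": -1.0, "x": 0.0, "y": -0.0, "z": 0.022, "ax": 0.0, "ay": -0.0, "az": 0.0}]
```

View pics/s8.png

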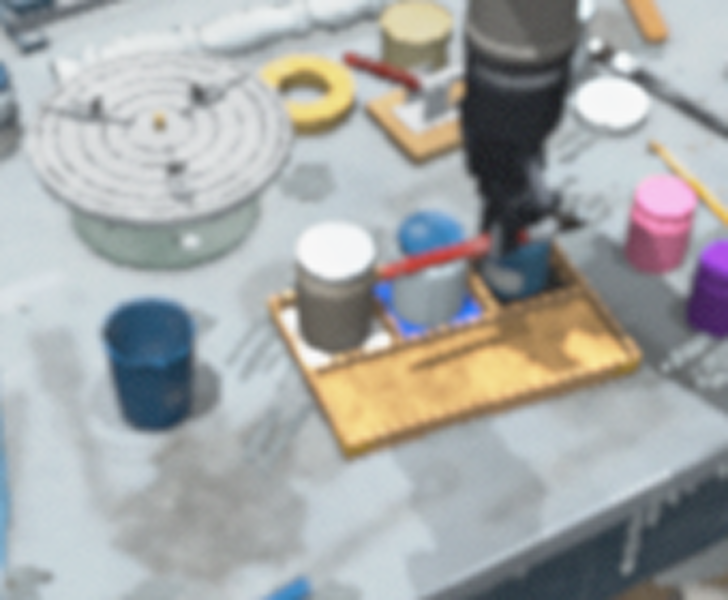

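The crop shows the brush level above the trough, bristles towards -y. Lower it, shifted 5 mm away from the jars.

Request:
arm_command([
  {"fingers": -1,"x": 0.001,"y": -0.002,"z": 0.022,"ax": 0,"ay": 0,"az": 0},
  {"fingers": -1,"x": 0,"y": -0.003,"z": 0.025,"ax": 0,"ay": 0,"az": 0},
  {"fingers": -1,"x": 0,"y": 0,"z": 0.025,"ax": 0,"ay": 0,"az": 0},
  {"fingers": -1,"x": 0,"y": 0,"z": 0.022,"ax": 0,"ay": 0,"az": 0},
  {"fingers": -1,"x": 0,"y": 0,"z": 0.016,"ax": 0,"ay": 0,"az": 0},
  {"fingers": -1,"x": 0,"y": 0,"z": 0.01,"ax": 0,"ay": 0,"az": 0},
  {"fingers": -1,"x": 0,"y": 0,"z": 0.006,"ax": 0,"ay": 0,"az": 0},
  {"fingers": -1,"x": 0,"y": 0,"z": 0,"ax": 0,"ay": 0,"az": 0},
  {"fingers": -1,"x": 0,"y": 0,"z": 0,"ax": 0,"ay": 0,"az": 0},
])

```text
clock: 24.6
tcp_pos: [0.4822, -0.1648, 0.0399]
orientation: [2.384, 2.046, 0.001]
contact_force: [-0.4, 0.3, 0.4]
grip_width: 0.0154
gripper_force: 29.4
```

Request:
arm_command([
  {"fingers": -1,"x": 0,"y": 0,"z": 0.003,"ax": 0,"ay": 0,"az": 0},
  {"fingers": -1,"x": 0,"y": 0,"z": 0,"ax": 0,"ay": 0,"az": 0},
  {"fingers": -1,"x": 0,"y": 0,"z": 0,"ax": 0,"ay": 0,"az": 0},
])

```text
clock: 24.85
tcp_pos: [0.4819, -0.1656, 0.0368]
orientation: [2.385, 2.044, 0.001]
contact_force: [0.2, -0.4, 0.2]
grip_width: 0.0154
gripper_force: 29.4
```

Request:
arm_command([
  {"fingers": -1,"x": 0,"y": 0,"z": 0.003,"ax": 0,"ay": 0,"az": 0},
  {"fingers": -1,"x": 0,"y": 0,"z": 0,"ax": 0,"ay": 0,"az": 0},
  {"fingers": -1,"x": 0,"y": 0,"z": 0,"ax": 0,"ay": 0,"az": 0},
])

```text
clock: 25.1
tcp_pos: [0.4815, -0.1655, 0.0333]
orientation: [-2.385, -2.045, 0.0]
contact_force: [0.6, 0.7, -0.0]
grip_width: 0.0154
gripper_force: 29.4
```

Request:
arm_command([
  {"fingers": -0.4,"x": 0,"y": 0,"z": 0,"ax": 0,"ay": 0,"az": 0},
  {"fingers": -0.4,"x": 0,"y": 0,"z": 0,"ax": 0,"ay": 0,"az": 0},
  {"fingers": -0.4,"x": 0,"y": 0,"z": 0,"ax": 0,"ay": 0,"az": 0},
  {"fingers": -0.4,"x": 0,"y": 0,"z": -0.015,"ax": 0,"ay": 0,"az": 0},
  {"fingers": -0.4,"x": 0,"y": 0,"z": -0.03,"ax": 0,"ay": 0,"az": 0},
  {"fingers": -0.4,"x": 0,"y": 0,"z": -0.04,"ax": 0,"ay": 0,"az": 0},
  {"fingers": -0.4,"x": 0,"y": 0,"z": -0.04,"ax": 0,"ay": 0,"az": 0},
  {"fingers": -0.4,"x": 0,"y": 0,"z": -0.04,"ax": 0,"ay": 0,"az": 0},
  {"fingers": -0.4,"x": 0,"y": 0,"z": -0.03,"ax": 0,"ay": 0,"az": 0},
  {"fingers": -0.4,"x": 0,"y": 0,"z": 0,"ax": 0,"ay": 0,"az": 0},
])

```text
clock: 25.93
tcp_pos: [0.4851, -0.166, 0.2348]
orientation: [2.378, 2.038, 0.009]
contact_force: [0.5, -0.4, -0.4]
grip_width: 0.0259
gripper_force: 0.0
```

```bash
python3 - <<'E'
from plan import *
st()
f=grab("scene");cv2.imwrite("pics/s9.png",cv2.resize(f["frame"][110:300,120:370,::-1],(789,600),interpolation=cv2.INTER_CUBIC))
E
```

```text
25.9333 [ 0.4851 -0.166   0.2348] yaw 0.988 F [ 0.5 -0.4 -0.4] w 0.0259 gf 0.0
```

View pics/s9.png

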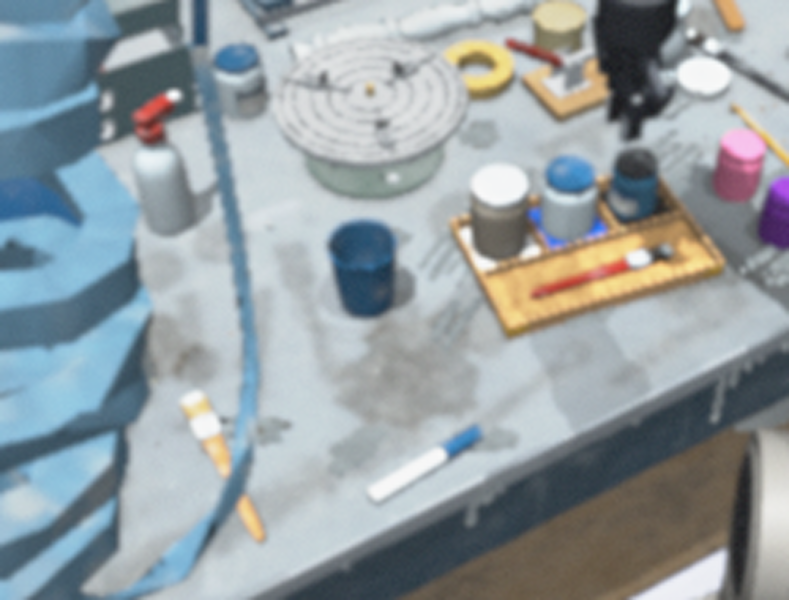

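The jars stand on their own colours at (500,210), (570,195) and (635,185), and the brush lies flat lengthwise in the trough (600,270). The beaker and wood brush are where they were, and the gripper is clear.

```bash
python3 -c "
from bench import r
print(r.hand_in())"
```

```text
the job is handed in; nothing more can be done
None
```

The three jars stand upright in the caddy on their matching pads and the red-handled brush lies flat and lengthwise in the trough; I handed the job in at about 26 s, with the beaker and bare-wood brush left where they were.

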